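Unhang the stopper bin with the crate hook

TASK

Take the crate hook from its rest and use it to unhang the red stopper bin: lift it by its bail so that its front tips up on the ledge first, then lift its lip off the ledge, without touching the bin with the gripper or spilling it. Stand the bin upright in the middle of the green pallet, unhook it and hang the hook back in its rest, leaving the bottles and the can where they are.

Things in the scene. Friction and masses are not known exactly. Their poses are not given: they have to be found in the camera images.
- rail_stand: fixed grey stand 100 x 170 mm, posts 137 mm high, white back panel (front face at x = 32 mm). Origin on the table below the rear face of its ledge; -x is its front, where the bin hangs, z up. Bin hanging level: its origin is 64 mm in front of this origin (x -64), 45 mm above the table, up to 4 mm off along y, same yaw
- ledge (a point): middle of the top edge of the ledge, an upright steel strip along y on the rail stand, 5 mm thick (x -5 to 0 there), its top at z = 109 mm
- bumper (a point): middle of the front face of the steel bumper strip on the rail stand (x -14 to 6, z 53 to 67 mm there) that the bin's back leans on
- bin: red open bin, outer 100 x 100 x 70 (z) mm, 4 mm walls, 0.42 kg with the stoppers fixed in it (times 0.75 to 1.3). Origin at the centre of its underside, -x its front, z up. A lip hangs it on the ledge, a foot is tucked under the bumper, a bail stands above it. Hung from the bail alone it tips its front up by 15 to 23 degrees, swinging about the bar; it may swivel too
- bail (a point): centre of the bail's yellow 8 mm round bar at its top middle: x -33, y 0, z 116 mm in the bin's frame. The bar is level along y for 14 mm each way, then slopes down to y +-48, z 92 mm and drops to the side walls. 42 mm are free between bar and rim
- lip (a point): underside of the bin's lip (x 60, y 0, z 64 mm in the bin's frame). The lip reaches back from the top of the back wall (x 50 to 70 mm) and turns down 12 mm behind the ledge (leg x 64 to 70, z 52 to 64). It jams on the ledge if the bin is tipped over 30 degrees there. Hung, it lies some 2 mm from point ledge
- foot (a point): rear end of the foot at the bottom of the bin's back, underside (x 62, y 0, z 0 in the bin's frame; the foot spans x 50 to 62, z 0 to 5 mm, 80 mm wide). It is under the bumper with 3 mm to spare, so the level bin cannot be lifted straight up; it comes free once the front is tipped up about 11 degrees
- crate_hook: hand hook, 0.16 kg: an orange grip block 44 (x) x 40 (y) x 46 (z) mm, to be gripped across its 40 mm (y), with a flat steel J-hook below, 10 mm wide (y). Origin at the centre of the block's underside, z up. Shank x -18 to -10, down to z -84 mm; it opens to +x and upward. Starts in its rest within 4 mm of the middle, same x axis
- hook_seat (a point): middle of the hook's seat, straight below the grip (x 0, y 0, z -76 mm in the hook's frame). The hook bar is 8 mm thick below it, x -18 to 16; its upturned tip (x 10 to 16) rises 10 mm above the seat; 20 mm lie between shank and tip
- hook_rest: fixed blue stand 120 x 100 mm, 142 mm high, origin on the table below the middle of its seat. Two prongs along x (y 13 to 27 mm on both sides, top at z = 130 mm) carry the grip block; the shank hangs in the 26 mm gap between them, open upward and to -x. 5 mm high lips at x +-28 to 34 mm leave the block 6 mm each way. Post behind at x 47 to 61 mm
- rest_seat (a point): top of the prongs, where the hook's origin belongs (z 130 mm)
- pallet: fixed green slatted pallet 180 x 180 x 24 mm, origin at the centre of its underside
- pallet_top (a point): centre of the pallet's top face (z 24 mm)
- bottle_brown: brown bottle, 62 mm across, 190 mm high, origin at its foot; leave it
- bottle_clear: clear bottle with a blue cap, 62 mm across, 170 mm high, origin at its foot; leave it
- bottle_green: green bottle, 60 mm across, 180 mm high, origin at its foot; leave it
- can: blue and silver can, 66 mm across, 115 mm high, origin at its foot; leave it
There are look-alikes about, which are no part of the job. Several things have the shape of the hook_rest; the one meant has the colours described above.

How it is judged:
By the outcome, as a careful person would: the job done as asked, in the order asked, and still so for the second after the job is handed in, with the robot touching nothing.
It also fails if it takes over 72 s, if anything falls off the work surface, if the arm or the gripper's body presses on something with over 40 N, if the wrist force passes 120 N, or if a joint passes its speed limit or range.

ROBOT

A 6-joint arm with a two-finger parallel gripper is mounted at the origin on the work surface. World frame = base frame: x ahead of the robot, y to its left, z up, the work surface at z = 0. Lengths are in mm, angles in rad, forces in N, time in s.
With the tool pointing down it reaches from about 350 to 775 mm from the base axis. Payload 7.3 kg.
Tool frame: the origin (TCP) lies between the finger pads; the fingertips stand tcp_to_tips ahead of it and the grasp point (between the pads) lies 5 mm behind it (tcp_to_tips is the distance from the TCP to the fingertips, in mm); z points along the fingers, x is the direction in which the jaws open and shut, and the axes are right-handed (so a half turn about z gives the same grasp; the last joint's range is limited). The gripper opens to 92 mm and grips with 3 to 60 N. Pads are 19 mm wide; open, the fingers measure 130 mm over their backs; the gripper's body (75 mm by 190 mm) begins 47 mm behind the grasp point.
Start: joints at [-1.404, 0.342, 1.524, -0, 1.275, -0.146], TCP at [161.577, -499.536, 240.741] pointing down, gripper open.
Joint ranges: [-2.53, 2.53], [-0.77, 2.02], [0.04, 2.7], [-1, 4.14], [0.28, 2.66], [-3.11, 3.11]. Speed limits (rad/s): [2.57, 2.57, 3.14, 3.14, 3.14, 3.14].

INTERFACE

Orientations are given as [roll, pitch, yaw] about the fixed x, y, z axes, in that order (R = Rz(yaw) Ry(pitch) Rx(roll)).
In Python, from plant import * gives the robot as it stands.
- The arm moves only by the tool drive_tool, never from a script. Its argument "deltas" is a list of rows, each an object of numbers: "hand": the gripper's target within -1 to 1 (shut at 1, half-way at 0, fully open at -1); "tx", "ty", "tz": the shift along the tool's x, y, z each as a share of 4 cm, from -1 to 1; "wx", "wy", "wz": the turn, a rotation vector about the tool's x, y, z each as a share of 5 degrees, from -1 to 1. In form: [{"hand": .., "tx": .., "ty": .., "tz": .., "wx": .., "wy": .., "wz": ..}, ...]. A call has 1 to 20 rows; each row shifts and turns the commanded pose from where the row before left it, along the tool's axes as they then stand; what a row does not reach is not made up. A row lasts 1/12 s, in which the tool goes at most 41.7 mm and 7.16 degrees, less where a joint would pass 70% of its speed; a pose out of reach is approached as far as the arm can. A call with a number of a shift or a turn outside -1 to 1 is refused whole. A call with a gripper value outside its range is refused whole. The fingers move at their own pace and stop on an object; the grip force is fixed at half the most. Time passes only in rows, so rows that do not move let the fingers close. It gives the time, the measured TCP pose, the force and the opening at its end, in the units of the state.
- get_obs(): the state, without advancing time (a new reading comes with each control period).
- capture(name): name is "side" or "top" or "wrist"; returns the picture (480x640x3 uint8, red, green, blue); there is no depth.
- camera_model(name): a dict with "fx", "fy", "cx", "cy" (pixels), "rvec" (rotation vector, rad) and "tvec" (3), from world to camera coordinates, as OpenCV has them. Camera axes: x right, y down, z forward; pixel columns grow to the right and rows downward; lengths in mm; the calibration is good to about 2 mm. A picture is of the moment at which its call begins: read the wrist's pose just before it. camera_model takes no time and is no camera call; for the wrist camera it gives the pose at the moment of the call.
- close_job(): hands the job in, once; it reports no verdict.
The state is a dict: "time": time; "joint_positions": joint angles; "dq": joint speeds; "tau": joint torques, N m; "tool_pos": TCP position; "tcp_rot": TCP orientation; "contact_force": force on the tool from outside, world axes, zero at the start; "moment": the same for the moment, N m; "grip_width": finger opening in mm.
Only numpy, scipy, OpenCV 4.12 (cv2) and the standard library are available. Lean on these libraries where they do the work, as an engineer would, in place of code of your own. Each camera call takes 0.05 s, during which the arm holds its last target.

## Working session

There is one attempt and no reset: what is moved stays moved. The work goes in short steps, Python scripts to look and compute and a tool call to move; the robot and the scene stay as the last step left them, time stands still between calls to the robot, and variables do not carry over. Pictures are saved under pics/ and viewed, and the job is handed in when it is done.

Besides the shell and the picture viewer there is one more tool, called after "Request:" as name([rows], argument=value, ...), one row to a line, values as JSON. drive_tool: Moves the arm, as the interface text tells. Its arguments: {"type":"object","properties":{"deltas":{"type":"array","items":{"type":"object","properties":{"hand":{"type":"number"},"tx":{"type":"number"},"ty":{"type":"number"},"tz":{"type":"number"},"wx":{"type":"number"},"wy":{"type":"number"},"wz":{"type":"number"}}}}},"required":["deltas"]}

```bash
ls; mkdir -p pics
python3 - <<'E'
from plant import *
import cv2
o=get_obs(); print({k:(v if not hasattr(v,'tolist') else v.tolist()) for k,v in o.items()})
for n in ["side","top","wrist"]:
    m=camera_model(n); print(n,m)
    im=capture(n); cv2.imwrite(f"pics/{n}0.png",im[:,:,::-1])
E
```

```text
pics
{'time': 0.0, 'joint_positions': [-1.4040188809359995, 0.3427110753415273, 1.5249994554812007, -2.154714958347214e-05, 1.2754207476653625, -0.1459930064066701], 'dq': [0.0028526370749027813, 0.001961248434887056, 9.123938185182277e-05, 9.494177242643913e-05, -0.0007468173439976386, -0.0011501891604819715], 'tau': [0.0028685780125670135, -43.123801946640015, -24.422167539596558, 0.07201282074674964, 0.05589350592344999, -0.00012247356153238798], 'tool_pos': [161.49421363462628, -499.13880641106186, 240.05713206704934], 'tcp_rot': [-3.141389207198911, 0.0015252543767194648, -1.2580194311592634], 'contact_force': [0.7232081789524653, -0.6667860096360319, -0.37879784427044366], 'moment': [0.04035797831179706, -0.011374904429494554, -0.015682725321208266], 'grip_width': 91.62931560724276}
side {'fx': 576.2146853814635, 'fy': 576.2146853814635, 'cx': 331.8673136902794, 'cy': 238.62539446263844, 'rvec': array([ 0.87929667, -2.50094258,  1.13345314]), 'tvec': array([ 273.91330032,  328.2142449 , 1519.77070353])}
top {'fx': 588.0475852987161, 'fy': 588.0475852987161, 'cx': 321.34842701104935, 'cy': 237.57642461283515, 'rvec': array([ 2.12334154, -2.09205318,  0.22300098]), 'tvec': array([-137.92986684,  495.86015433, 1760.66250769])}
wrist {'fx': 386.4258963882687, 'fy': 386.4258963882687, 'cx': 318.36927249230325, 'cy': 243.01663604115964, 'rvec': array([-2.34203727,  1.7042264 ,  0.25197047]), 'tvec': array([-525.0616741 ,  -36.14188405,  390.59870738])}
```

View pics/side0.png

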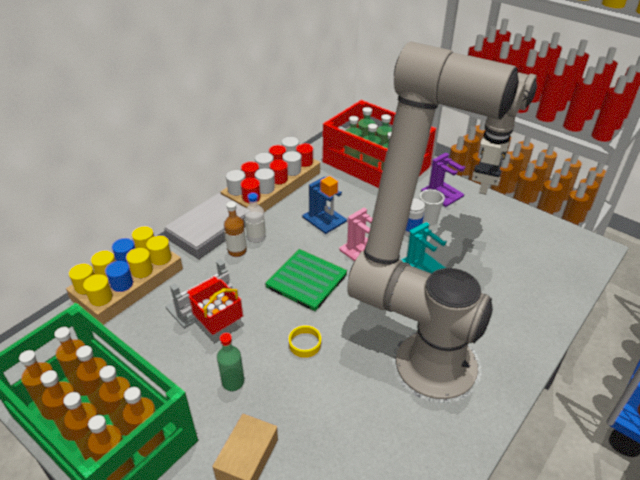

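View pics/top0.png

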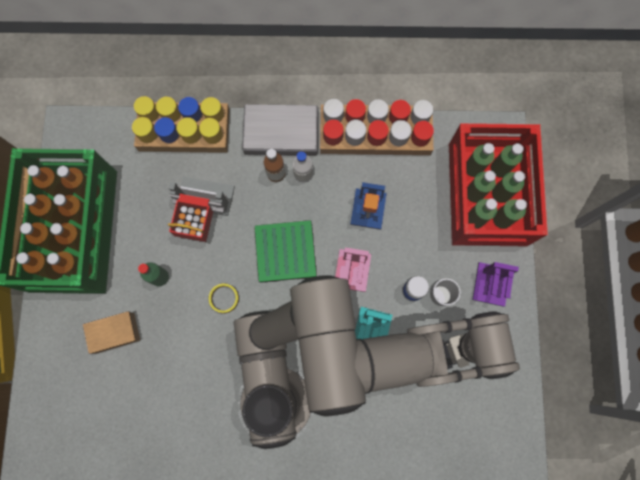

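View pics/wrist0.png

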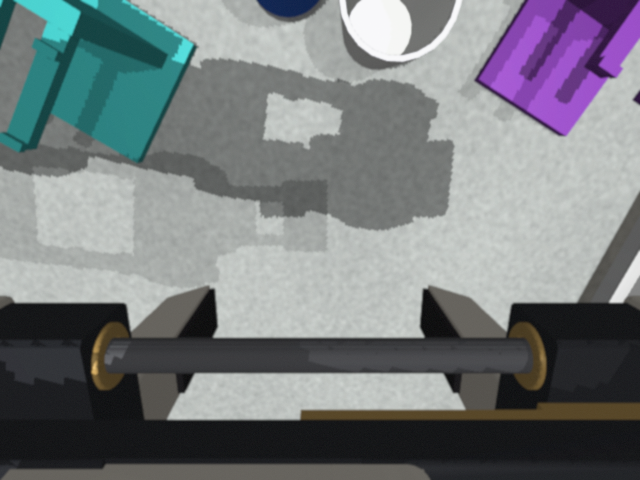

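Look-alikes of the hook rest in the top view: blue (370,205) with the orange block, pink (353,268), teal (373,323) and purple (494,284). The blue one, holding the orange grip block, fits the description. I'll enlarge crops to confirm.

```bash
cat > h.py <<'E'
import numpy as np, cv2
from scipy.spatial.transform import Rotation as R
from scipy.optimize import least_squares
import json
CAM={'side':dict(f=576.2146853814635,c=(331.8673136902794,238.62539446263844),r=[ 0.87929667, -2.50094258,  1.13345314],t=[ 273.91330032,  328.2142449 , 1519.77070353]),
'top':dict(f=588.0475852987161,c=(321.34842701104935,237.57642461283515),r=[ 2.12334154, -2.09205318,  0.22300098],t=[-137.92986684,  495.86015433, 1760.66250769])}
def mk(m): return dict(f=m['fx'],c=(m['cx'],m['cy']),r=np.array(m['rvec']).tolist(),t=np.array(m['tvec']).tolist())
def proj(cam,P):
    if isinstance(cam,str): cam=CAM[cam]
    P=np.atleast_2d(np.array(P,float)); q=R.from_rotvec(cam['r']).apply(P)+cam['t']
    return q[:,:2]/q[:,2:]*cam['f']+cam['c']
def onz(cam,uv,z):
    if isinstance(cam,str): cam=CAM[cam]
    Rm=R.from_rotvec(cam['r']).as_matrix(); C=-Rm.T@np.array(cam['t'])
    d=Rm.T@np.array([(uv[0]-cam['c'][0])/cam['f'],(uv[1]-cam['c'][1])/cam['f'],1])
    return C+d*(z-C[2])/d[2]
def tri(obs): # [(cam,uv),...]
    f=lambda p:np.concatenate([proj(c,p)[0]-uv for c,uv in obs])
    s=least_squares(f,[400,0,60]); return s.x,np.abs(s.fun).max()
def fit(obs,x0,z=0.,roll=False):
    """obs: (cam, local point, uv); solve x,y,yaw with base z given"""
    def w(p,l): 
        c,s=np.cos(p[2]),np.sin(p[2]); return [p[0]+c*l[0]-s*l[1],p[1]+s*l[0]+c*l[1],z+l[2]]
    f=lambda p:np.concatenate([proj(c,w(p,l))[0]-uv for c,l,uv in obs])
    s=least_squares(f,x0,x_scale=[1,1,.01]); return s.x,s.fun.reshape(-1,2)
def crop(src,dst,x0,y0,w,h,k):
    im=cv2.imread(src)[y0:y0+h,x0:x0+w]; im=cv2.resize(im,None,fx=k,fy=k,interpolation=cv2.INTER_CUBIC)
    for i in range(0,w,10):
        cv2.line(im,(i*k,0),(i*k,6 if i%50 else 14),(255,0,255),1)
        if i%20==0: cv2.putText(im,str(x0+i),(i*k,26),0,.4,(255,0,255),1)
    for i in range(0,h,10):
        cv2.line(im,(0,i*k),(6,i*k),(255,0,255),1)
        if i%20==0: cv2.putText(im,str(y0+i),(8,i*k+4),0,.4,(255,0,255),1)
    cv2.imwrite(dst,im)
E
python3 - <<'E'
from h import *
crop('pics/top0.png','pics/t_hook.png',340,175,60,60,10)
crop('pics/top0.png','pics/t_bin.png',155,165,90,80,8)
crop('pics/side0.png','pics/s_hook.png',295,165,60,75,8)
crop('pics/side0.png','pics/s_bin.png',165,250,95,90,7)
for n,uv in [('rest',(370,205)),('bin',(190,220)),('pallet',(286,251)),('brown',(275,165)),('clear',(303,168)),('green',(150,273)),('can',(417,287))]: print(n,onz('top',uv,60))
E
```

```text
rest [ 602.19563623 -280.28476061   60.        ]
bin [545.96665759 276.43522783  60.        ]
pallet [452.76362618 -23.15610096  60.        ]
brown [728.57569254  19.21309084  60.        ]
clear [719.92620307 -69.38285393  60.        ]
green [378.74672429 387.47820779  60.        ]
can [ 348.05833241 -421.38676639   60.        ]
```

View pics/t_hook.png

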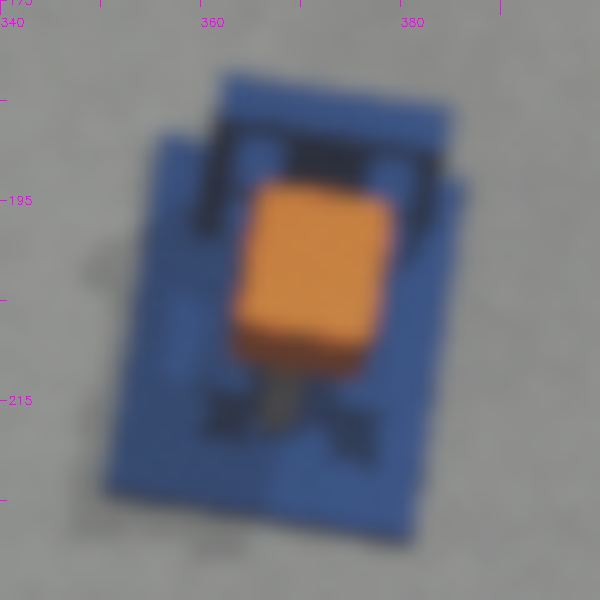

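View pics/t_bin.png

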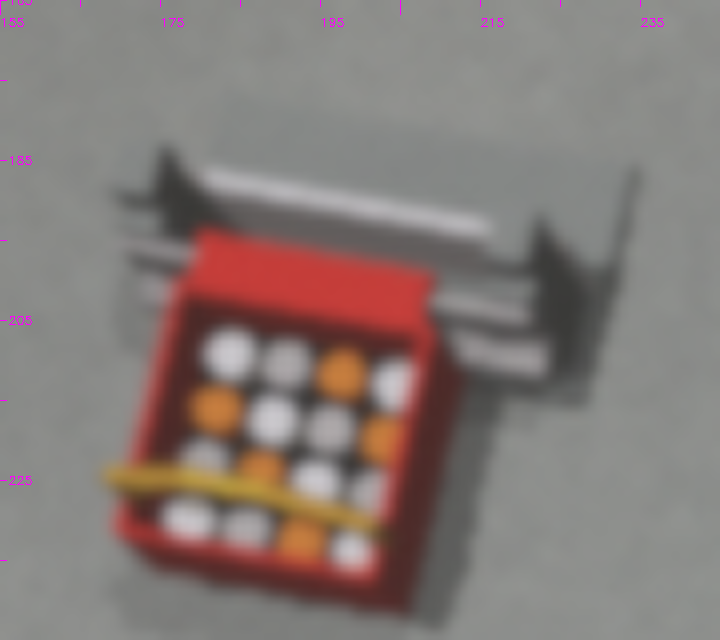

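View pics/s_hook.png

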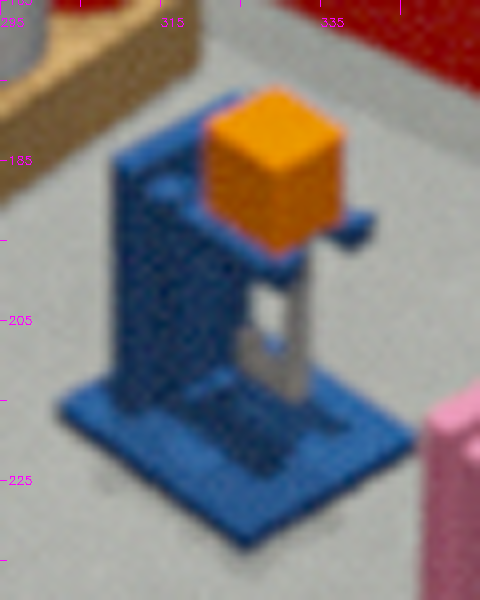

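View pics/s_bin.png

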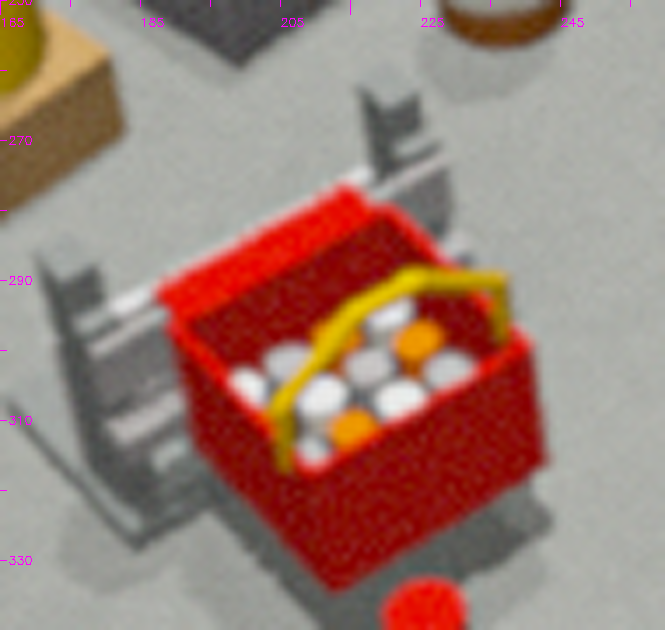

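Run:
```python
import plant; print([n for n in dir(plant) if not n.startswith('__')])
from h import *
for n in CAM: print(n,-R.from_rotvec(CAM[n]['r']).as_matrix().T@np.array(CAM[n]['t']))
o=-.45
T=lambda u,v:(340+u/10+o,175+v/10+o); S=lambda u,v:(295+u/8+o,165+v/8+o)
top={'a':T(262,183),'b':T(393,203),'c':T(372,345),'d':T(237,325)}  # a:+x+y b:+x-y c:-x-y d:-x+y
loc={'a':(22,20,46),'b':(22,-20,46),'c':(-22,-20,46),'d':(-22,20,46)}
for z in (130,): 
  p,f=fit([('top',loc[k],top[k]) for k in loc],[600,-280,-.15],z); print(p,f.round(2).tolist())
  c,s=np.cos(p[2]),np.sin(p[2])
  for k in loc:
    l=loc[k]; print(k,proj('side',[p[0]+c*l[0]-s*l[1],p[1]+s*l[0]+c*l[1],176]))
print('side obs',S(278,88),S(343,133),S(275,172),S(205,125))
```

```text
['Unreachable', 'camera_model', 'capture', 'close_job', 'get_obs', 'tcp_to_tips']
side [-342.78616775  902.49068482 1249.18544859]
top [ 113.97422882 -137.89848814 1825.60354101]
[ 5.82435181e+02 -2.74306503e+02 -1.50101395e-01] [[-0.28, -0.17], [0.19, -0.01], [0.11, 0.18], [-0.03, -0.0]]
a [[319.4574033  178.68542033]]
b [[328.68173575 173.82948378]]
c [[338.08870034 179.79878469]]
d [[328.85067579 184.78688013]]
side obs (329.3, 175.55) (337.425, 181.175) (328.925, 186.05) (320.175, 180.175)
```

Run:
```python
from h import *
import plant; print('tips',plant.tcp_to_tips)
o=-.45
T=lambda u,v:(340+u/10+o,175+v/10+o); S=lambda u,v:(295+u/8+o,165+v/8+o)
for t,s in [((262,183),(205,125)),((393,203),(278,88)),((372,345),(343,133)),((237,325),(275,172))]:
    print(tri([('top',T(*t)),('side',S(*s))]))
# bin: top-view crop 8x at 155,165; side 7x at 165,250
T=lambda u,v:(155+u/8+o,165+v/8+o); S=lambda u,v:(165+u/7+o,250+v/7+o)
# lip rear corners (z109+?), front wall rim corners
pairs={'liprearL':((200,232),(158,295)),'liprearR':((433,275),(347,185)),'rimFL':((118,530),(315,473)),'rimFR':((378,578),(530,345)),'rimBL':((175,292),None)}
for k,(t,s) in pairs.items():
    if s: print(k,tri([('top',T(*t)),('side',S(*s))]), onz('top',T(*t),115))
# bail ends
for k,t,s in [('bailcorner+y',(105,475),(280,400)),('bail-y',(382,530),(500,280))]:
    print(k,tri([('top',T(*t)),('side',S(*s))]))
```

```text
tips 14.0
(array([ 607.51995857, -259.67702057,  169.46699983]), np.float64(0.431727684095506))
(array([ 601.6816117 , -298.22720682,  169.19848692]), np.float64(0.5921422898920241))
(array([ 560.16902904, -291.02686126,  169.31218052]), np.float64(0.051218288705115356))
(array([ 564.68533078, -251.97097792,  170.41761541]), np.float64(0.19983021748498686))
liprearL (array([613.28907695, 299.79601798, 110.29780548]), np.float64(0.7989250763473308)) [614.40955589 300.28477636 115.        ]
liprearR (array([600.0345668 , 212.09976464, 109.23956824]), np.float64(0.14037393246314878)) [598.83250697 211.2041765  115.        ]
rimFL (array([497.97569253, 323.3638239 , 111.52924139]), np.float64(0.40678290792320126)) [498.43134949 323.24960421 115.        ]
rimFR (array([483.02241566, 226.59949364, 108.63158086]), np.float64(0.03515633396261819)) [481.5474097  225.18031423 115.        ]
bailcorner+y (array([512.48155948, 322.04944367, 140.06995613]), np.float64(0.3388651861322671))
bail-y (array([498.17544166, 222.60914753, 130.43337677]), np.float64(0.5902102937293137))
```

Request:
drive_tool([
  {"hand":-1,"wz":0.88,"tz":-0.3},
  {"hand":-1,"wz":0.88,"tz":-0.5},
  {"hand":-1,"wz":0.88,"tz":-0.5},
  {"hand":-1,"wz":0.88,"tz":-0.5},
  {"hand":-1,"wz":0.88,"tz":-0.4},
  {"hand":-1,"wz":0.88,"tz":-0.3},
  {"hand":-1},
])

```text
invalid input
```

```bash
cat >> h.py <<'E'
def need(obs,pos,yaw=None):
    Rm=R.from_euler('xyz',obs['tcp_rot'])
    d=Rm.inv().apply(np.array(pos)-obs['tool_pos']); print('t',np.round(obs['time'],2),'pos',np.round(obs['tool_pos'],1),'rpy',np.round(obs['tcp_rot'],4),'F',np.round(obs['contact_force'],1),'w',round(float(obs['grip_width']),1))
    print('delta mm',np.round(d,1),'units',np.round(d/40,3))
    if yaw is not None:
        w=(Rm.inv()*R.from_euler('xyz',[np.pi,0,yaw])).as_rotvec(); print('turn deg',np.degrees(w).round(2),'units',np.round(np.degrees(w)/5,3))
E
python3 - <<'E'
from plant import *; from h import *
o=get_obs(); need(o,[480,-262,330],-1.721)
m=mk(camera_model('wrist')); C=-R.from_rotvec(m['r']).as_matrix().T@np.array(m['t']); 
Rm=R.from_euler('xyz',o['tcp_rot']); print('cam in tool',Rm.inv().apply(C-o['tool_pos']), 'axes', (Rm.inv().as_matrix()@R.from_rotvec(m['r']).as_matrix().T).round(3).tolist())
E
```

```text
t 0.15 pos [ 161.5 -499.2  240.2] rpy [-3.1414e+00  1.1000e-03 -1.2580e+00] F [-0.2  0.5 -0.5] w 91.7
delta mm [-127.8 -376.   -89.6] units [-3.196 -9.401 -2.24 ]
turn deg [1.000e-02 6.000e-02 2.653e+01] units [1.000e-03 1.300e-02 5.305e+00]
cam in tool [   0.8799649   -77.30857628 -143.49900291] axes [[1.0, -0.0, -0.0], [0.0, 0.958, 0.287], [0.0, -0.287, 0.958]]
```

Request:
drive_tool([
  {"hand":-1,"tx":0,"ty":0,"tz":-0.3,"wx":0,"wy":0,"wz":0.88},
  {"hand":-1,"tx":0,"ty":0,"tz":-0.5,"wx":0,"wy":0,"wz":0.88},
  {"hand":-1,"tx":0,"ty":0,"tz":-0.5,"wx":0,"wy":0,"wz":0.88},
  {"hand":-1,"tx":0,"ty":0,"tz":-0.5,"wx":0,"wy":0,"wz":0.88},
  {"hand":-1,"tx":0,"ty":0,"tz":-0.3,"wx":0,"wy":0,"wz":0.88},
  {"hand":-1,"tx":0,"ty":0,"tz":-0.1,"wx":0,"wy":0,"wz":0.88},
])

```text
time: 0.65
tool_pos: [161.7, -500.1, 330.9]
tcp_rot: [-3.14, -0.003, -1.723]
contact_force: [0.6, -0.5, -0.4]
grip_width: 91.8
```

Run:
```python
from plant import *; from h import *
o=get_obs(); need(o,[480,-262,330],-1.721)
```

```text
t 0.65 pos [ 161.7 -500.1  330.9] rpy [-3.1405 -0.0033 -1.7225] F [ 0.6 -0.5 -0.4] w 91.8
delta mm [-283.5 -278.6    0.3] units [-7.087e+00 -6.966e+00  7.000e-03]
turn deg [-0.06 -0.19 -0.09] units [-0.013 -0.038 -0.017]
```

Request:
drive_tool([
  {"hand":-1,"tx":-0.3,"ty":-0.3,"tz":0,"wx":0,"wy":0,"wz":0},
  {"hand":-1,"tx":-0.5,"ty":-0.5,"tz":0,"wx":0,"wy":0,"wz":0},
  {"hand":-1,"tx":-0.6,"ty":-0.6,"tz":0,"wx":0,"wy":0,"wz":0},
  {"hand":-1,"tx":-0.6,"ty":-0.6,"tz":0,"wx":0,"wy":0,"wz":0},
  {"hand":-1,"tx":-0.6,"ty":-0.6,"tz":0,"wx":0,"wy":0,"wz":0},
  {"hand":-1,"tx":-0.6,"ty":-0.6,"tz":0,"wx":0,"wy":0,"wz":0},
  {"hand":-1,"tx":-0.6,"ty":-0.6,"tz":0,"wx":0,"wy":0,"wz":0},
  {"hand":-1,"tx":-0.6,"ty":-0.6,"tz":0,"wx":0,"wy":0,"wz":0},
  {"hand":-1,"tx":-0.6,"ty":-0.6,"tz":0,"wx":0,"wy":0,"wz":0},
  {"hand":-1,"tx":-0.6,"ty":-0.6,"tz":0,"wx":0,"wy":0,"wz":0},
  {"hand":-1,"tx":-0.6,"ty":-0.6,"tz":0,"wx":0,"wy":0,"wz":0},
  {"hand":-1,"tx":-0.6,"ty":-0.5,"tz":0,"wx":0,"wy":0,"wz":0},
  {"hand":-1,"tx":-0.5,"ty":-0.4,"tz":0,"wx":0,"wy":0,"wz":0},
  {"hand":-1,"tx":-0.4,"ty":-0.4,"tz":0,"wx":0,"wy":0,"wz":0},
  {"hand":-1,"tx":0,"ty":0,"tz":0,"wx":0,"wy":0,"wz":0},
  {"hand":-1,"tx":0,"ty":0,"tz":0,"wx":0,"wy":0,"wz":0},
])

```text
time: 1.98
tool_pos: [504.1, -238.4, 328.1]
tcp_rot: [3.14, 0.0, -1.717]
contact_force: [-0.9, -0.7, 0.1]
grip_width: 92.0
```

```bash
cat > shot.py <<'E'
import sys,json
from plant import *; from h import *
n=sys.argv[1]; o=get_obs(); need(o,[480,-262,330],-1.721)
m=mk(camera_model('wrist')); json.dump(m,open(f'pics/{n}.json','w')); cv2.imwrite(f'pics/{n}.png',capture('wrist')[:,:,::-1])
E
python3 shot.py w1
```

```text
t 1.98 pos [ 504.1 -238.4  328.1] rpy [ 3.1404e+00  1.0000e-04 -1.7165e+00] F [-0.9 -0.7  0.1] w 92.0
delta mm [26.9 20.4 -1.9] units [ 0.672  0.509 -0.047]
turn deg [0.07 0.01 0.26] units [0.014 0.001 0.051]
```

View pics/w1.png

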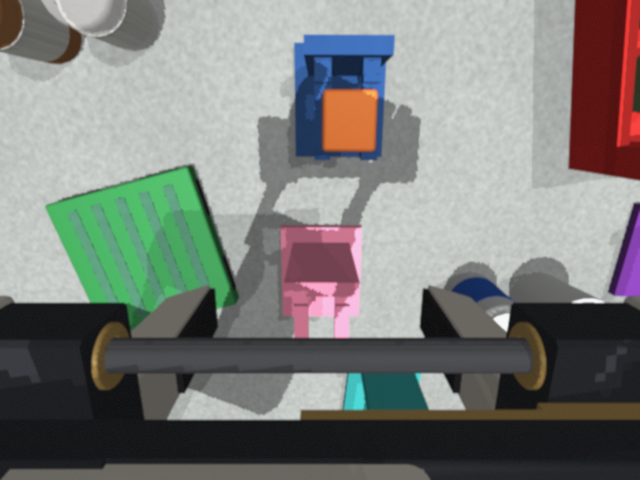

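Request:
drive_tool([
  {"hand":-1,"tx":0.2,"ty":-0.4,"tz":0.2,"wx":0,"wy":0,"wz":0},
  {"hand":-1,"tx":0.2,"ty":-0.4,"tz":0.2,"wx":0,"wy":0,"wz":0},
  {"hand":-1,"tx":0.2,"ty":-0.3,"tz":0.2,"wx":0,"wy":0,"wz":0},
  {"hand":-1,"tx":0,"ty":0,"tz":0,"wx":0,"wy":0,"wz":0},
  {"hand":-1,"tx":0,"ty":0,"tz":0,"wx":0,"wy":0,"wz":0},
])

```text
time: 2.45
tool_pos: [542.6, -270.3, 303.9]
tcp_rot: [3.14, 0.001, -1.721]
contact_force: [0.1, -0.6, 0.8]
grip_width: 91.5
```

```bash
python3 shot.py w2; python3 -c "
from h import *
crop('pics/w1.png','pics/w1c.png',285,25,120,150,4)
crop('pics/w2.png','pics/w2c.png',240,60,200,150,4)"
```

```text
t 2.45 pos [ 542.6 -270.3  303.9] rpy [ 3.1395e+00  6.0000e-04 -1.7206e+00] F [ 0.1 -0.6  0.8] w 91.5
delta mm [  1.1  63.2 -25.9] units [ 0.027  1.58  -0.648]
turn deg [0.12 0.03 0.02] units [0.024 0.007 0.004]
```

View pics/w1c.png

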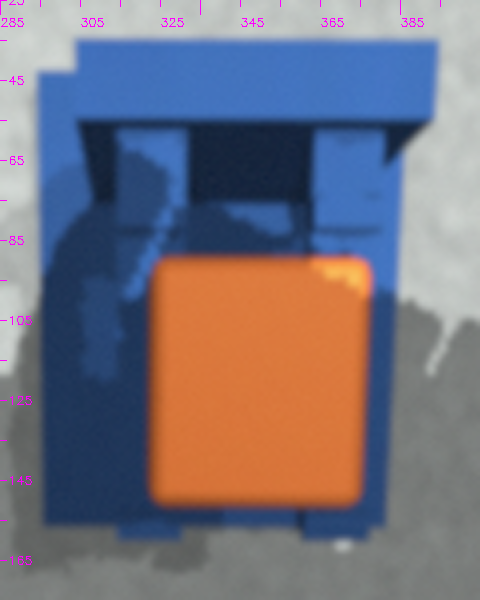

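View pics/w2.png

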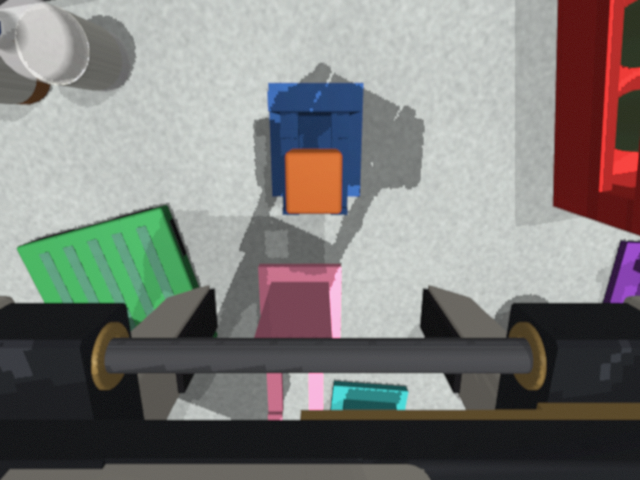

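```bash
python3 -c "
from h import *
crop('pics/w2.png','pics/w2c.png',255,75,120,150,4)"
```

```text
(no output)
```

View pics/w2c.png

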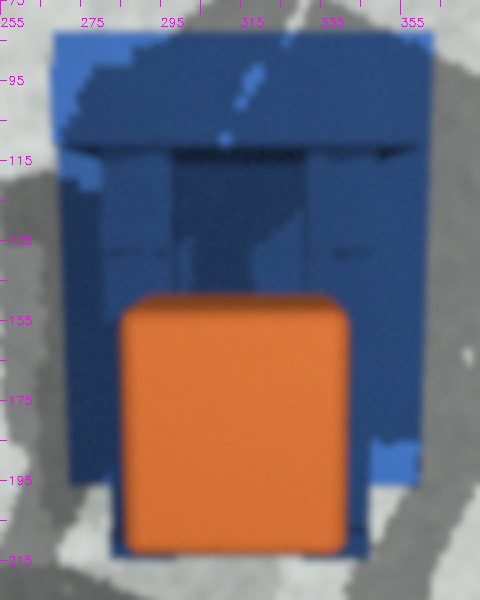

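Run:
```python
from h import *
w1=json.load(open('pics/w1.json'));w2=json.load(open('pics/w2.json'))
A=lambda u,v:(285+u/4-.375,25+v/4-.375); B=lambda u,v:(255+u/4-.375,75+v/4-.375)
pa={'a':((150,256),(122,308)),'b':((373,257),(350,308)),'c':((363,507),(347,553)),'d':((148,506),(123,553))}
loc={'a':(22,20,46),'b':(22,-20,46),'c':(-22,-20,46),'d':(-22,20,46)}
for k,(p,q) in pa.items(): print(k,tri([(w1,A(*p)),(w2,B(*q))]))
p,f=fit([(w1,loc[k],A(*pa[k][0])) for k in loc]+[(w2,loc[k],B(*pa[k][1])) for k in loc],[585,-275,-.15],130); print('hook',p.round(3),abs(f).max(0))
# rest: post top x47..61 z142
post={'FL':((77,122),(60,147)),'FR':((433,122),(428,147)),'RL':((77,40),(53,32)),'RR':((438,40),(433,32))}
for k,(p,q) in post.items(): print(k,tri([(w1,A(*p)),(w2,B(*q))]))
pr=[(117,538),(183,538),(302,538),(368,538)]
for q in pr: print('prong',onz(w1,A(*q),130),onz(w1,A(*q),135))
for q in [(112,557),(368,557)]: print('prong w2',onz(w2,B(*q),130),onz(w2,B(*q),135))
```

```text
a (array([ 606.49143131, -257.24342221,  171.52743241]), np.float64(0.24954419732063116))
b (array([ 600.51311199, -296.58655698,  173.4701359 ]), np.float64(0.1311743918019488))
c (array([ 557.01582571, -290.54581407,  170.47696609]), np.float64(0.3066957400791921))
d (array([ 563.20912027, -250.15925706,  171.0112086 ]), np.float64(0.3648503530295102))
hook [ 5.82114e+02 -2.73572e+02 -1.52000e-01] [1.05268732 1.48250734]
FL (array([ 636.14379895, -247.31724771,  135.21646226]), np.float64(0.3279048511138285))
FR (array([ 625.54476825, -316.60902004,  137.80696211]), np.float64(0.31523481874080517))
RL (array([ 659.19261765, -247.72245229,  100.26694991]), np.float64(1.9490413648962317))
RR (array([ 648.11797131, -326.08728067,   96.16754909]), np.float64(1.2744999415939446))
prong [ 554.8523397  -242.77328267  130.        ] [ 555.2351648  -242.88804828  135.        ]
prong [ 552.77169186 -256.9157309   130.        ] [ 553.18497935 -256.82343942  135.        ]
prong [ 549.02029214 -282.41450838  130.        ] [ 549.48850322 -281.94889378  135.        ]
prong [ 546.93972348 -296.55641836  130.        ] [ 547.4383958  -295.88375455  135.        ]
prong w2 [ 554.54993549 -242.5967713   130.        ] [ 555.57547791 -243.23305659  135.        ]
prong w2 [ 546.52621367 -295.66571732  130.        ] [ 547.6782053  -295.46566672  135.        ]
```

Run:
```python
from h import *
o=-.45
T=lambda u,v:(340+u/10+o,175+v/10+o); S=lambda u,v:(295+u/8+o,165+v/8+o)
for t,s in [((105,490),(247,540)),((412,543),(418,437)),((160,135),(57,405))]:
    print(tri([('top',T(*t)),('side',S(*s))]))
```

```text
(array([ 554.00645547, -221.67661555,    5.26617176]), np.float64(0.42634256614297783))
(array([ 538.53608251, -318.87146315,    6.08196117]), np.float64(0.2218799079118412))
(array([ 672.04280036, -238.91841749,    5.18970674]), np.float64(0.43995295462758577))
```

Run:
```python
from plant import *; from h import *
o=get_obs(); need(o,[582.2,-273.8,152],-1.7225)
```

```text
t 2.5 pos [ 542.7 -269.9  304.8] rpy [ 3.1408e+00  2.0000e-04 -1.7202e+00] F [-0.1 -0.4  0.8] w 91.9
delta mm [ -2.  -39.8 152.7] units [-0.051 -0.995  3.818]
turn deg [0.05 0.01 0.13] units [0.01  0.002 0.026]
```

Request:
drive_tool([
  {"hand":-1,"tx":0,"ty":-0.3,"tz":0.2,"wx":0,"wy":0,"wz":0.025},
  {"hand":-1,"tx":-0.05,"ty":-0.3,"tz":0.4,"wx":0.01,"wy":0,"wz":0},
  {"hand":-1,"tx":0,"ty":-0.3,"tz":0.5,"wx":0,"wy":0,"wz":0},
  {"hand":-1,"tx":0,"ty":-0.1,"tz":0.5,"wx":0,"wy":0,"wz":0},
  {"hand":-1,"tx":0,"ty":0,"tz":0.2,"wx":0,"wy":0,"wz":0},
  {"hand":-1,"tx":0,"ty":0,"tz":0,"wx":0,"wy":0,"wz":0},
  {"hand":-1,"tx":0,"ty":0,"tz":0,"wx":0,"wy":0,"wz":0},
])

```text
time: 3.08
tool_pos: [583.1, -273.4, 233.9]
tcp_rot: [-3.14, -0.0, -1.721]
contact_force: [-0.1, 0.0, 0.8]
grip_width: 92.0
```

```bash
python3 - <<'E'
from plant import *; from h import *
o=get_obs(); need(o,[582.2,-273.8,152],-1.7225)
E
python3 shot.py w3
```

```text
t 3.08 pos [ 583.1 -273.4  233.9] rpy [-3.1403e+00 -4.0000e-04 -1.7212e+00] F [-0.1  0.   0.8] w 92.0
delta mm [ 0.5  0.9 81.9] units [0.012 0.023 2.047]
turn deg [-0.08 -0.02  0.07] units [-0.015 -0.005  0.015]
t 3.08 pos [ 583.1 -273.4  233.9] rpy [-3.1403e+00 -4.0000e-04 -1.7212e+00] F [-0.1  0.   0.8] w 92.0
delta mm [  4.2 103.5 -96.3] units [ 0.105  2.587 -2.407]
turn deg [-0.08 -0.02 -0.01] units [-0.015 -0.005 -0.002]
```

View pics/w3.png

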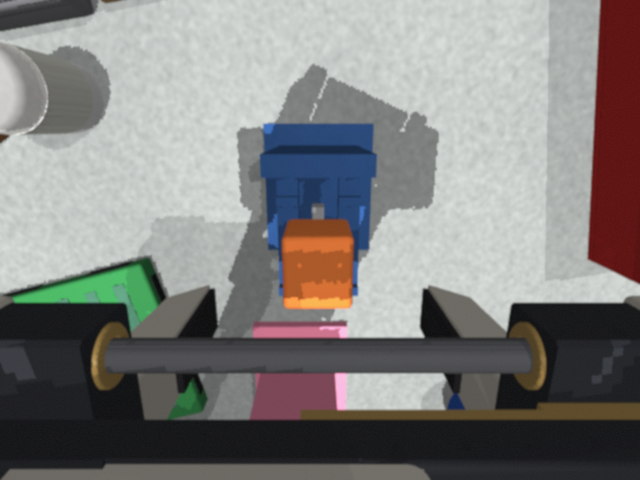

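```bash
python3 -c "
from h import *
crop('pics/w3.png','pics/w3c.png',260,200,110,120,5)"
```

```text
(no output)
```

View pics/w3c.png

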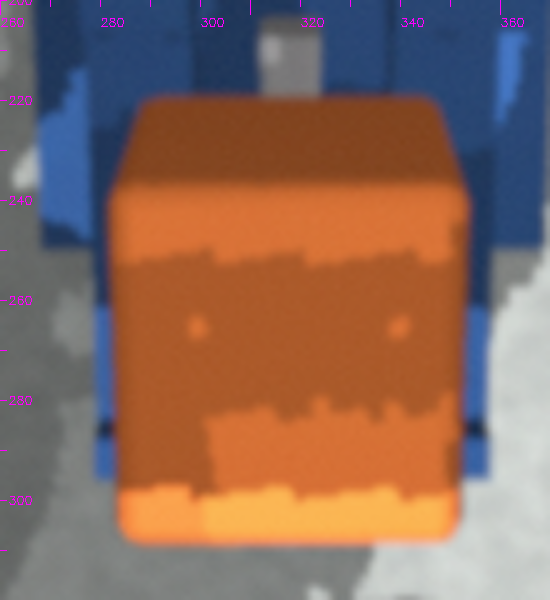

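Run:
```python
from h import *
w1,w2,w3=[json.load(open(f'pics/w{i}.json')) for i in (1,2,3)]
A=lambda u,v:(285+u/4-.375,25+v/4-.375); B=lambda u,v:(255+u/4-.375,75+v/4-.375);C=lambda u,v:(260+u/5-.4,200+v/5-.4)
pa={'a':((150,256),(122,308),(110,187)),'b':((373,257),(350,308),(468,187)),'c':((363,507),(347,553),(460,543)),'d':((148,506),(123,553),(118,543))}
loc={'a':(22,20,46),'b':(22,-20,46),'c':(-22,-20,46),'d':(-22,20,46)}
for k,q in pa.items(): print(k,tri([(w1,A(*q[0])),(w2,B(*q[1])),(w3,C(*q[2]))]))
for z in (124,127,130):
  p,f=fit([(w,loc[k],F(*pa[k][i])) for i,(w,F) in enumerate([(w1,A),(w2,B),(w3,C)]) for k in loc],[585,-275,-.15],z); print('hook',z,p.round(3),(f**2).mean())
```

```text
a (array([ 606.3152208 , -257.44058588,  174.74069261]), np.float64(0.6010655091848207))
b (array([ 600.49623796, -296.25697336,  175.31857659]), np.float64(0.33943216932280507))
c (array([ 557.40287184, -290.14321482,  173.23252604]), np.float64(0.5420753254980468))
d (array([ 563.377486  , -250.42727982,  173.0561716 ]), np.float64(0.5299089751171948))
hook 124 [ 5.81183e+02 -2.73544e+02 -1.52000e-01] 0.75075923918899
hook 127 [ 5.81731e+02 -2.73577e+02 -1.52000e-01] 0.33209780008004003
hook 130 [ 5.8228e+02 -2.7361e+02 -1.5200e-01] 0.8207978898224729
```

Request:
drive_tool([
  {"hand":-1,"tx":0.01,"ty":0.02,"tz":0.2,"wx":-0.01,"wy":0,"wz":0.015},
  {"hand":-1,"tx":0,"ty":0,"tz":0.35,"wx":0,"wy":0,"wz":0},
  {"hand":-1,"tx":0,"ty":0,"tz":0.4,"wx":0,"wy":0,"wz":0},
  {"hand":-1,"tx":0,"ty":0,"tz":0.4,"wx":0,"wy":0,"wz":0},
  {"hand":-1,"tx":0,"ty":0,"tz":0.35,"wx":0,"wy":0,"wz":0},
  {"hand":-1,"tx":0,"ty":0,"tz":0.25,"wx":0,"wy":0,"wz":0},
  {"hand":-1,"tx":0,"ty":0,"tz":0.1,"wx":0,"wy":0,"wz":0},
  {"hand":1,"tx":0,"ty":0,"tz":0,"wx":0,"wy":0,"wz":0},
  {"hand":1,"tx":0,"ty":0,"tz":0,"wx":0,"wy":0,"wz":0},
  {"hand":1,"tx":0,"ty":0,"tz":0,"wx":0,"wy":0,"wz":0},
  {"hand":1,"tx":0,"ty":0,"tz":0,"wx":0,"wy":0,"wz":0},
  {"hand":1,"tx":0,"ty":0,"tz":0,"wx":0,"wy":0,"wz":0},
  {"hand":1,"tx":0,"ty":0,"tz":0,"wx":0,"wy":0,"wz":0},
])

```text
time: 4.22
tool_pos: [582.9, -273.7, 151.2]
tcp_rot: [-3.141, -0.0, -1.722]
contact_force: [0.9, 0.1, 0.2]
grip_width: 56.1
```

```bash
python3 shot.py w4
```

```text
t 4.22 pos [ 582.9 -273.7  151.2] rpy [-3.1408e+00 -4.0000e-04 -1.7222e+00] F [0.9 0.1 0.2] w 56.1
delta mm [   4.   103.4 -178.8] units [ 0.101  2.584 -4.471]
turn deg [-0.05 -0.02 -0.07] units [-0.009 -0.005 -0.014]
```

View pics/w4.png

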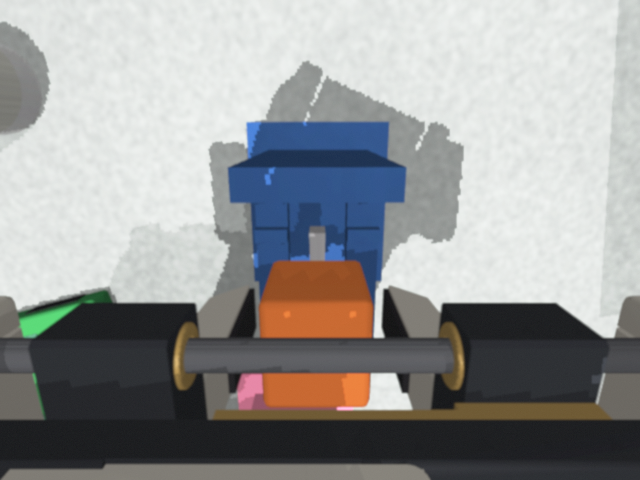

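Fingers are still closing: the opening is 56 mm and the block is centred at u≈316. I'll continue the grip.

Request:
drive_tool([
  {"hand":1,"tx":0,"ty":0,"tz":0,"wx":0,"wy":0,"wz":0},
  {"hand":1,"tx":0,"ty":0,"tz":0,"wx":0,"wy":0,"wz":0},
  {"hand":1,"tx":0,"ty":0,"tz":0,"wx":0,"wy":0,"wz":0},
  {"hand":1,"tx":0,"ty":0,"tz":0,"wx":0,"wy":0,"wz":0},
  {"hand":1,"tx":0,"ty":0,"tz":0,"wx":0,"wy":0,"wz":0},
  {"hand":1,"tx":0,"ty":0,"tz":0,"wx":0,"wy":0,"wz":0},
])

```text
time: 4.77
tool_pos: [582.8, -273.6, 150.8]
tcp_rot: [-3.142, -0.0, -1.722]
contact_force: [-1.0, 0.4, 0.6]
grip_width: 40.1
```

Run:
```python
from plant import *; from h import *
o=get_obs(); need(o,[582.2,-273.8,152],-1.7225); print(o['moment'])
```

```text
t 4.77 pos [ 582.8 -273.6  150.8] rpy [-3.1415 -0.     -1.7223] F [-1.   0.4  0.6] w 40.1
delta mm [ 0.3  0.5 -1.2] units [ 0.008  0.013 -0.03 ]
turn deg [-0.01 -0.    0.01] units [-0.001 -0.     0.003]
[ 0.18532848  0.09380902 -0.02189202]
```

Request:
drive_tool([
  {"hand":1,"tx":0,"ty":0,"tz":-0.1,"wx":0,"wy":0,"wz":0},
  {"hand":1,"tx":0,"ty":0,"tz":-0.2,"wx":0,"wy":0,"wz":0},
  {"hand":1,"tx":0,"ty":0,"tz":-0.4,"wx":0,"wy":0,"wz":0},
  {"hand":1,"tx":0,"ty":0,"tz":-0.5,"wx":0,"wy":0,"wz":0},
  {"hand":1,"tx":0,"ty":0,"tz":-0.5,"wx":0,"wy":0,"wz":0},
  {"hand":1,"tx":0,"ty":0,"tz":-0.5,"wx":0,"wy":0,"wz":0},
  {"hand":1,"tx":0,"ty":0,"tz":-0.5,"wx":0,"wy":0,"wz":0},
  {"hand":1,"tx":0,"ty":0,"tz":-0.4,"wx":0,"wy":0,"wz":0},
  {"hand":1,"tx":0,"ty":0,"tz":-0.2,"wx":0,"wy":0,"wz":0},
  {"hand":1,"tx":0,"ty":0,"tz":0,"wx":0,"wy":0,"wz":0},
])

```text
time: 5.6
tool_pos: [583.3, -274.0, 285.3]
tcp_rot: [-3.138, -0.002, -1.722]
contact_force: [0.1, -0.8, -0.6]
grip_width: 40.2
```

```bash
python3 - <<'E'
from plant import *; from h import *
o=get_obs(); need(o,[455,281,290],-1.731)
E
python3 shot.py w5
```

```text
t 5.6 pos [ 583.3 -274.   285.3] rpy [-3.1376e+00 -1.9000e-03 -1.7223e+00] F [ 0.1 -0.8 -0.6] w 40.2
delta mm [-529.3  210.6   -6.5] units [-13.232   5.265  -0.163]
turn deg [-0.23 -0.11  0.5 ] units [-0.046 -0.021  0.1  ]
t 5.6 pos [ 583.3 -274.   285.3] rpy [-3.1376e+00 -1.9000e-03 -1.7223e+00] F [ 0.1 -0.8 -0.6] w 40.2
delta mm [  3.8 103.8 -45.1] units [ 0.095  2.594 -1.128]
turn deg [-0.23 -0.11 -0.07] units [-0.046 -0.021 -0.015]
```

View pics/w5.png

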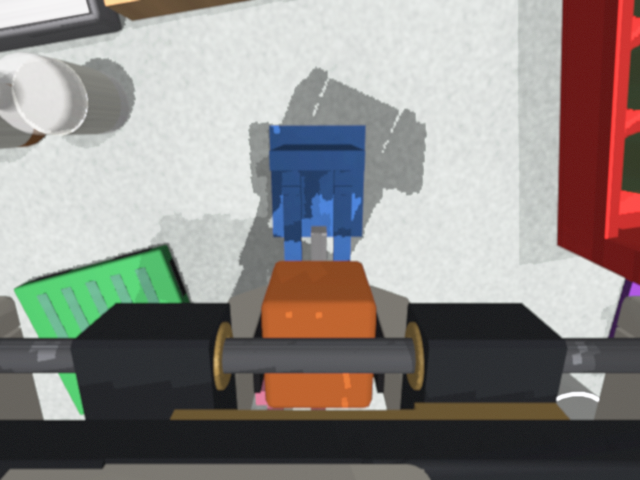

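Request:
drive_tool([
  {"hand":1,"tx":-0.2,"ty":0.3,"tz":-0.16,"wx":-0.04,"wy":-0.02,"wz":0.1},
  {"hand":1,"tx":-0.4,"ty":0.4,"tz":0,"wx":0,"wy":0,"wz":0},
  {"hand":1,"tx":-0.6,"ty":0.5,"tz":0,"wx":0,"wy":0,"wz":0},
  {"hand":1,"tx":-0.7,"ty":0.5,"tz":0,"wx":0,"wy":0,"wz":0},
  {"hand":1,"tx":-0.7,"ty":0.5,"tz":0,"wx":0,"wy":0,"wz":0},
  {"hand":1,"tx":-0.7,"ty":0.5,"tz":0,"wx":0,"wy":0,"wz":0},
  {"hand":1,"tx":-0.7,"ty":0.5,"tz":0,"wx":0,"wy":0,"wz":0},
  {"hand":1,"tx":-0.8,"ty":0.4,"tz":0,"wx":0,"wy":0,"wz":0},
  {"hand":1,"tx":-0.8,"ty":0.4,"tz":0,"wx":0,"wy":0,"wz":0},
  {"hand":1,"tx":-0.8,"ty":0.3,"tz":0,"wx":0,"wy":0,"wz":0},
  {"hand":1,"tx":-0.8,"ty":0.3,"tz":0,"wx":0,"wy":0,"wz":0},
  {"hand":1,"tx":-0.8,"ty":0.3,"tz":0,"wx":0,"wy":0,"wz":0},
  {"hand":1,"tx":-0.8,"ty":0.2,"tz":0,"wx":0,"wy":0,"wz":0},
  {"hand":1,"tx":-0.8,"ty":0.2,"tz":0,"wx":0,"wy":0,"wz":0},
  {"hand":1,"tx":-0.8,"ty":0,"tz":0,"wx":0,"wy":0,"wz":0},
  {"hand":1,"tx":-0.8,"ty":0,"tz":0,"wx":0,"wy":0,"wz":0},
  {"hand":1,"tx":-0.7,"ty":0,"tz":0,"wx":0,"wy":0,"wz":0},
  {"hand":1,"tx":-0.6,"ty":0,"tz":0,"wx":0,"wy":0,"wz":0},
  {"hand":1,"tx":-0.4,"ty":0,"tz":0,"wx":0,"wy":0,"wz":0},
  {"hand":1,"tx":-0.3,"ty":0,"tz":0,"wx":0,"wy":0,"wz":0},
])

```text
time: 7.32
tool_pos: [456.9, 282.8, 289.0]
tcp_rot: [3.136, 0.0, -1.73]
contact_force: [0.2, -0.0, -1.9]
grip_width: 39.7
```

Request:
drive_tool([
  {"hand":1,"tx":0,"ty":0,"tz":0,"wx":0,"wy":0,"wz":0},
  {"hand":1,"tx":0,"ty":0,"tz":0,"wx":0,"wy":0,"wz":0},
])

```text
time: 7.48
tool_pos: [457.2, 281.1, 289.7]
tcp_rot: [3.137, 0.0, -1.73]
contact_force: [-0.3, -0.2, -1.2]
grip_width: 40.1
```

```bash
python3 - <<'E'
from plant import *; from h import *
o=get_obs(); need(o,[455,281,290],-1.731)
E
python3 shot.py w6
```

```text
t 7.48 pos [457.2 281.1 289.7] rpy [ 3.1365e+00  1.0000e-04 -1.7302e+00] F [-0.3 -0.2 -1.2] w 40.1
delta mm [ 0.5  2.1 -0.3] units [ 0.011  0.054 -0.008]
turn deg [0.29 0.01 0.04] units [0.058 0.001 0.009]
t 7.48 pos [457.2 281.1 289.7] rpy [ 3.1365e+00  1.0000e-04 -1.7302e+00] F [-0.3 -0.2 -1.2] w 40.1
delta mm [ 532.6 -108.5  -41. ] units [13.315 -2.713 -1.024]
turn deg [ 0.29  0.01 -0.53] units [ 0.058  0.002 -0.106]
```

View pics/w6.png

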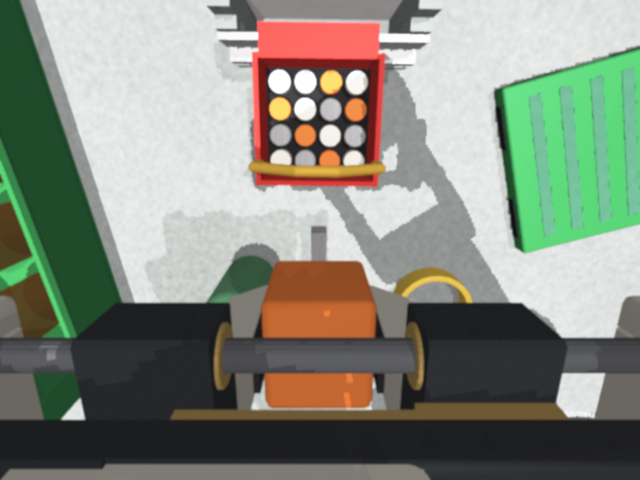

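```bash
python3 -c "
from h import *
crop('pics/w6.png','pics/w6c.png',200,0,250,200,3)"
```

```text
(no output)
```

View pics/w6c.png

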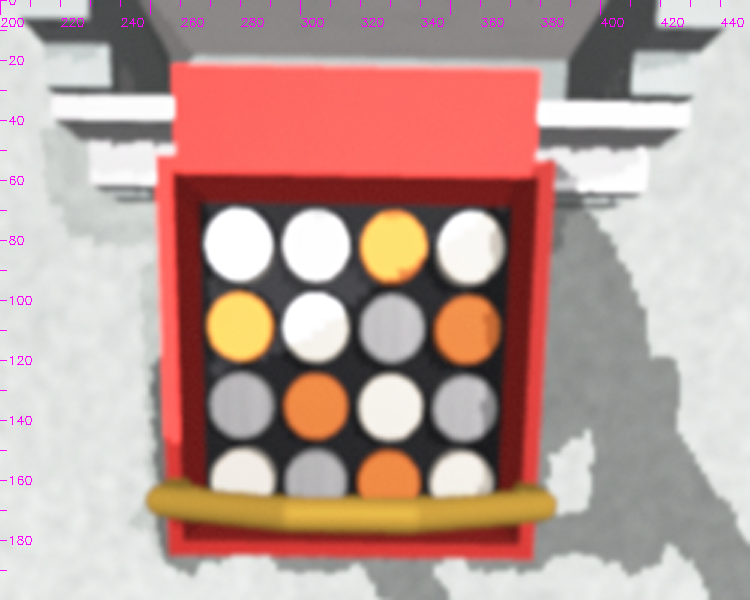

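```bash
cat > binfit.py <<'E'
from h import *
w6=json.load(open('pics/w6.json'))
D=lambda u,v:(200+u/3-.33,v/3-.33)
ob=[(w6,(-50,50,70),D(168,556)),(w6,(-50,-50,70),D(532,559)),(w6,(50,50,70),D(158,157)),(w6,(50,-50,70),D(554,161)),(w6,(-33,0,116),D(352,512))]
for z in (38,41,45):
    p,f=fit(ob,[540,266,-.16],z); print(z,p.round(3),f.round(1).tolist())
    c,s=np.cos(p[2]),np.sin(p[2]); l=(-33,0); print(' bail',p[0]+c*l[0]-s*l[1],p[1]+s*l[0]+c*l[1])
o=-.45
T=lambda u,v:(155+u/8+o,165+v/8+o); S=lambda u,v:(165+u/7+o,250+v/7+o)
print(tri([('top',T(118,530)),(w6,D(168,556))]),tri([('top',T(378,578)),(w6,D(532,559))]))
print('bail top', [proj('top',[507,271,161]),proj('side',[507,271,161])])
print('lip rear',onz(w6,D(171,62),115),onz(w6,D(540,69),115))
E
python3 binfit.py
```

```text
38 [ 5.36788e+02  2.68183e+02 -1.72000e-01] [[1.5, -1.3], [-0.8, -0.8], [0.4, 0.7], [-0.8, 1.1], [-0.3, -0.2]]
 bail 504.2738206320906 273.82672257799186
41 [ 5.36763e+02  2.68178e+02 -1.72000e-01] [[1.0, -0.7], [-0.2, -0.2], [-0.3, 0.0], [-0.1, 0.4], [-0.3, 0.3]]
 bail 504.2493333335845 273.8217973263167
45 [ 5.36729e+02  2.68171e+02 -1.72000e-01] [[0.3, 0.1], [0.5, 0.5], [-1.1, -0.9], [0.7, -0.5], [-0.3, 1.0]]
 bail 504.21521073469876 273.8154634227694
(array([496.72702301, 325.09134966, 119.66473305]), np.float64(1.055491144822895)) (array([479.50603081, 227.58086364, 114.66950352]), np.float64(0.8230220620472437))
bail top [array([[183.42640687, 224.66498627]]), array([[219.502224  , 290.59403127]])]
lip rear [613.90431792 300.67869834 115.        ] [598.08181096 212.06885965 115.        ]
```

Request:
drive_tool([
  {"hand":1,"tx":-0.02,"ty":0,"tz":0.2,"wx":0.05,"wy":0,"wz":0.15},
  {"hand":1,"tx":0,"ty":0,"tz":0.3,"wx":0,"wy":0,"wz":0},
  {"hand":1,"tx":0,"ty":0,"tz":0.4,"wx":0,"wy":0,"wz":0},
  {"hand":1,"tx":0,"ty":0,"tz":0.3,"wx":0,"wy":0,"wz":0},
  {"hand":1,"tx":0,"ty":0,"tz":0.2,"wx":0,"wy":0,"wz":0},
  {"hand":1,"tx":0,"ty":0,"tz":0.04,"wx":0,"wy":0,"wz":0},
  {"hand":1,"tx":0,"ty":0,"tz":0,"wx":0,"wy":0,"wz":0},
  {"hand":1,"tx":0,"ty":0,"tz":0,"wx":0,"wy":0,"wz":0},
])

```text
time: 8.2
tool_pos: [458.1, 282.1, 233.7]
tcp_rot: [-3.14, 0.002, -1.745]
contact_force: [-0.4, -0.1, -0.8]
grip_width: 40.0
```

```bash
python3 shot.py w7
python3 - <<'E'
from plant import *; from h import *
o=get_obs(); need(o,[504.2,273.8,232],-1.743)
cv2.imwrite('pics/side7.png',capture('side')[:,:,::-1])
crop('pics/side7.png','pics/side7c.png',150,220,120,120,6)
E
```

```text
t 8.2 pos [458.1 282.1 233.7] rpy [-3.1398e+00  2.2000e-03 -1.7446e+00] F [-0.4 -0.1 -0.8] w 40.0
delta mm [ 531.9 -115.9  -97.3] units [13.297 -2.897 -2.432]
turn deg [-0.1   0.13 -1.35] units [-0.021  0.025 -0.271]
t 8.25 pos [458.2 282.2 233.9] rpy [-3.1394e+00  2.5000e-03 -1.7445e+00] F [ 0.1 -0.4 -2.3] w 40.1
delta mm [  0.3 -46.8   2. ] units [ 0.008 -1.169  0.05 ]
turn deg [-0.13  0.14 -0.09] units [-0.026  0.028 -0.017]
```

View pics/w7.png

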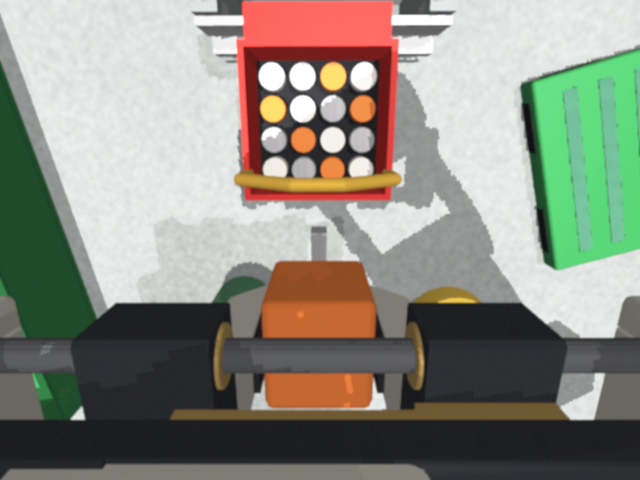

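View pics/side7c.png

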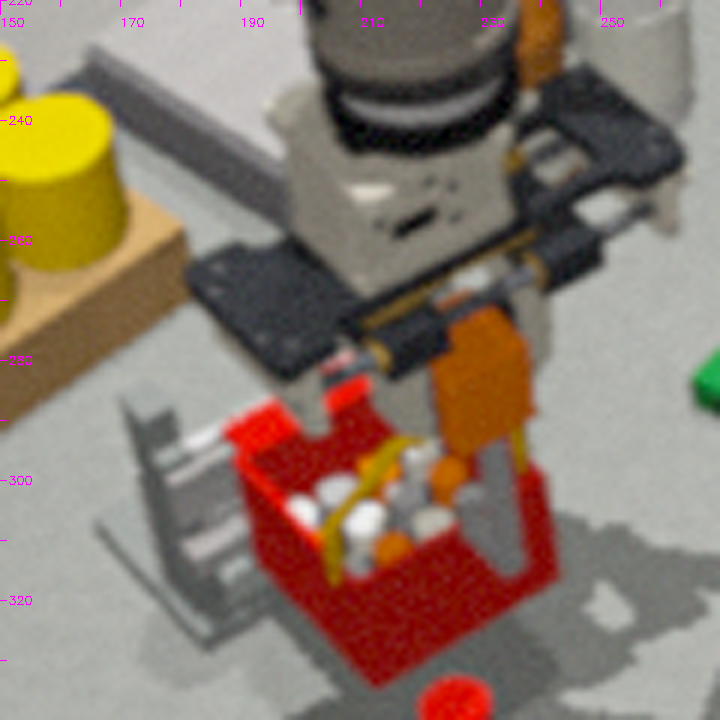

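Run:
```python
from h import *
crop('pics/w7.png','pics/w7c.png',220,130,200,150,4)
```

```text
(no output)
```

View pics/w7c.png

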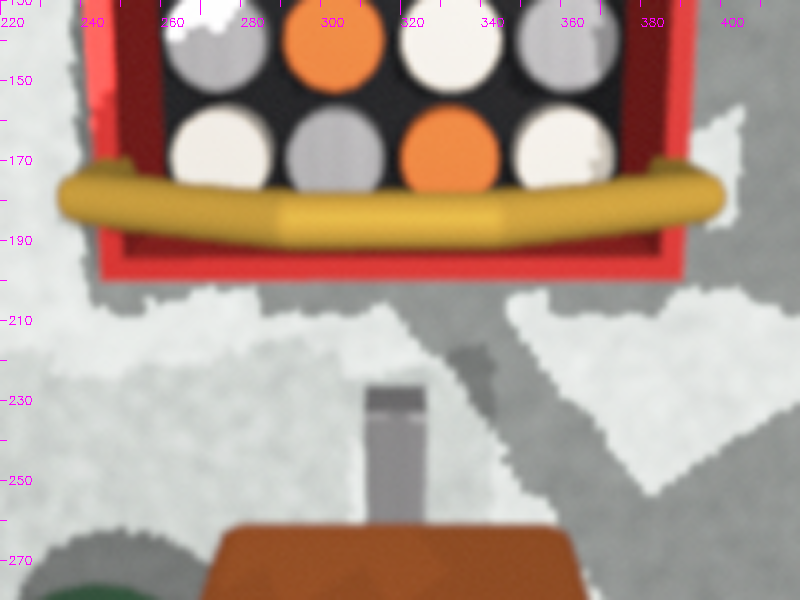

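Run:
```python
from h import *
w6,w7=[json.load(open(f'pics/w{i}.json')) for i in (6,7)]
D=lambda u,v:(200+u/3-.33,v/3-.33); E=lambda u,v:(220+u/4-.375,130+v/4-.375)
print('bail',tri([(w6,D(352,512)),(w7,E(390,220))]))
T=lambda u,v:(155+u/8-.45,165+v/8-.45); S=lambda u,v:(165+u/7-.45,250+v/7-.45)
# bail bar in side view
print('rimF',tri([(w6,D(168,556)),(w7,E(102,280))]),tri([(w6,D(532,559)),(w7,E(683,280))]))
TR=R.from_euler('xyz',[-3.1396,.0023,-1.7446]); P=np.array([458.1,282.15,233.8])
for n,l in [('tip top front',(16,0,-66)),('bottom front',(16,0,-84)),('tip back top',(10,0,-66)),('shank bot',(-18,0,-84)),('seat',(0,0,-76))]:
    q=P+TR.apply([0,-l[0],21-l[2]]); print(n,q.round(1),((proj(w7,q)[0]-[219.6,129.6])*4).round(0),proj('side',q).round(1))
print('bail mid side',proj('side',[504.2,273.8,161]), proj('side',[504.2,273.8,156]))
for z in (155,158,161,164): print(z,onz(w7,E(390,220),z),onz(w6,D(352,512),z),onz('top',T(243,488),z))
```

```text
bail (array([506.69308419, 273.30659903, 177.45500968]), np.float64(0.22156696258502961))
rimF (array([494.28800949, 329.07148712,  99.53218481]), np.float64(0.0662756858831699)) (array([480.11055416, 228.22871121, 118.84334655]), np.float64(0.059019138335543175))
tip top front [474.1 279.6 146.8] [389. 408.] [[226.6 302.2]]
bottom front [474.1 279.6 128.8] [389. 380.] [[227.3 307. ]]
tip back top [468.2 280.6 146.8] [389. 445.] [[228.  303.6]]
shank bot [440.6 285.5 128.8] [389. 572.] [[234.9 314.6]]
seat [458.3 282.3 136.8] [389. 487.] [[230.6 308.4]]
bail mid side [[219.45677856 291.71323638]] [[219.68029087 293.04744551]]
155 [503.62640739 274.0616557  155.        ] [504.20654276 273.64337366 155.        ] [505.82619018 267.92526845 155.        ]
158 [504.03914962 273.97253161 158.        ] [504.53393029 273.57956981 158.        ] [505.12251881 267.19650712 158.        ]
161 [504.45189185 273.88340752 161.        ] [504.86131783 273.51576596 161.        ] [504.41884744 266.46774578 161.        ]
164 [504.86463407 273.79428343 164.        ] [505.18870536 273.45196211 164.        ] [503.71517607 265.73898444 164.        ]
```

Request:
drive_tool([
  {"hand":1,"tx":0,"ty":-0.1,"tz":0.03,"wx":-0.02,"wy":0.02,"wz":0},
  {"hand":1,"tx":0,"ty":-0.2,"tz":0,"wx":0,"wy":0,"wz":0},
  {"hand":1,"tx":0,"ty":-0.2,"tz":0,"wx":0,"wy":0,"wz":0},
  {"hand":1,"tx":0,"ty":-0.2,"tz":0,"wx":0,"wy":0,"wz":0},
  {"hand":1,"tx":0,"ty":-0.2,"tz":0,"wx":0,"wy":0,"wz":0},
  {"hand":1,"tx":0,"ty":-0.2,"tz":0,"wx":0,"wy":0,"wz":0},
  {"hand":1,"tx":0,"ty":-0.08,"tz":0,"wx":0,"wy":0,"wz":0},
  {"hand":1,"tx":0,"ty":0,"tz":0,"wx":0,"wy":0,"wz":0},
  {"hand":1,"tx":0,"ty":0,"tz":0,"wx":0,"wy":0,"wz":0},
])

```text
time: 9.05
tool_pos: [504.3, 274.0, 231.6]
tcp_rot: [3.14, -0.0, -1.744]
contact_force: [-0.4, 0.3, -1.8]
grip_width: 39.6
```

```bash
python3 shot.py w8
python3 - <<'E'
from plant import *; from h import *
o=get_obs(); need(o,[504.4,273.8,232],-1.743)
cv2.imwrite('pics/side8.png',capture('side')[:,:,::-1])
crop('pics/side8.png','pics/side8c.png',160,240,100,100,6)
crop('pics/w8.png','pics/w8c.png',220,130,200,150,4)
E
```

```text
t 9.05 pos [504.3 274.  231.6] rpy [ 3.1402e+00 -3.0000e-04 -1.7444e+00] F [-0.4  0.3 -1.8] w 39.6
delta mm [532.1 -68.5 -98.3] units [13.304 -1.713 -2.457]
turn deg [ 0.08 -0.02 -1.34] units [ 0.016 -0.004 -0.268]
t 9.1 pos [504.  274.1 231.7] rpy [ 3.1401e+00 -3.0000e-04 -1.7441e+00] F [-0.9 -0.4 -1.7] w 40.0
delta mm [ 0.2 -0.4 -0.3] units [ 0.005 -0.01  -0.008]
turn deg [ 0.08 -0.02 -0.06] units [ 0.017 -0.004 -0.013]
```

View pics/w8c.png

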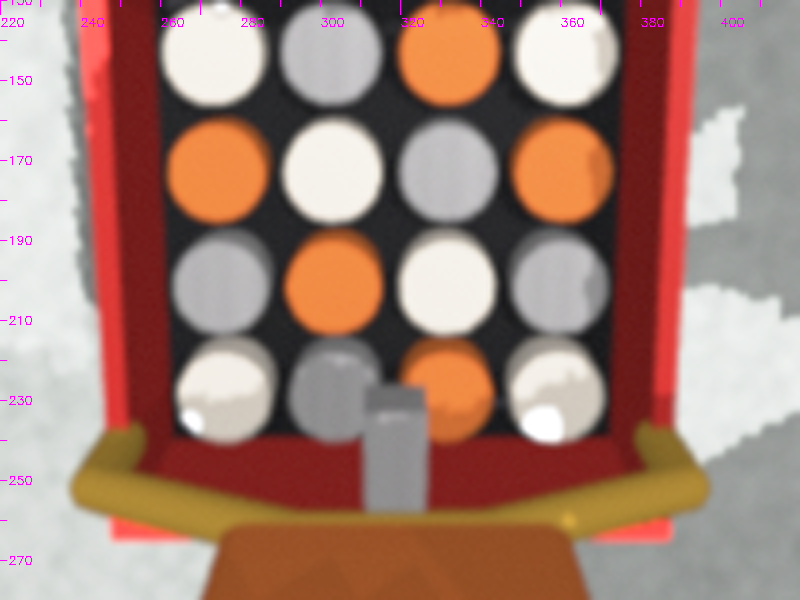

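View pics/side8c.png

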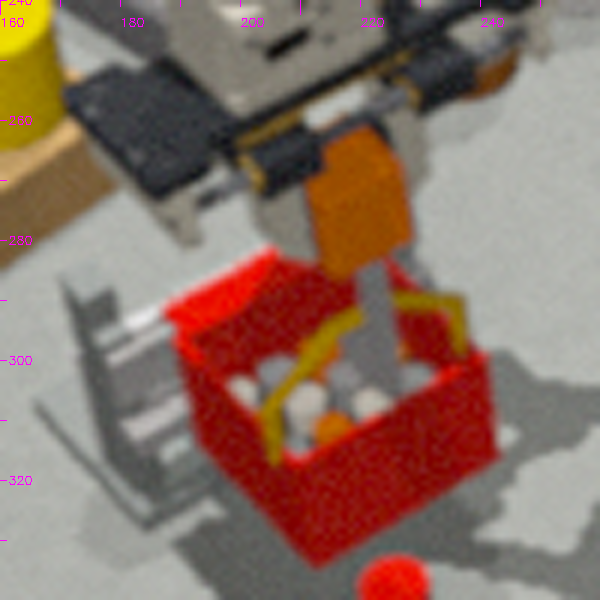

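Request:
drive_tool([
  {"hand":1,"tx":0,"ty":0,"tz":-0.1,"wx":0,"wy":0,"wz":0},
  {"hand":1,"tx":0,"ty":0,"tz":-0.15,"wx":0,"wy":0,"wz":0},
  {"hand":1,"tx":0,"ty":0,"tz":-0.15,"wx":0,"wy":0,"wz":0},
  {"hand":1,"tx":0,"ty":0,"tz":-0.08,"wx":0,"wy":0,"wz":0},
  {"hand":1,"tx":0,"ty":0,"tz":0,"wx":0,"wy":0,"wz":0},
  {"hand":1,"tx":0,"ty":0,"tz":0,"wx":0,"wy":0,"wz":0},
])

```text
time: 9.65
tool_pos: [504.3, 274.1, 251.5]
tcp_rot: [3.141, 0.0, -1.744]
contact_force: [0.0, 0.3, -1.3]
grip_width: 39.7
```

Request:
drive_tool([
  {"hand":1,"tx":0,"ty":0,"tz":-0.04,"wx":0,"wy":0,"wz":0},
  {"hand":1,"tx":0,"ty":0,"tz":-0.04,"wx":0,"wy":0,"wz":0},
  {"hand":1,"tx":0,"ty":0,"tz":0,"wx":0,"wy":0,"wz":0},
])

```text
time: 9.9
tool_pos: [504.1, 274.0, 254.1]
tcp_rot: [3.14, -0.001, -1.744]
contact_force: [0.1, -0.2, -3.9]
grip_width: 40.1
```

Request:
drive_tool([
  {"hand":1,"tx":0,"ty":-0.03,"tz":-0.05,"wx":0,"wy":0,"wz":0},
  {"hand":1,"tx":0,"ty":-0.03,"tz":-0.05,"wx":0,"wy":0,"wz":0},
  {"hand":1,"tx":0,"ty":-0.03,"tz":-0.05,"wx":0,"wy":0,"wz":0},
  {"hand":1,"tx":0,"ty":-0.03,"tz":-0.05,"wx":0,"wy":0,"wz":0},
  {"hand":1,"tx":0,"ty":-0.03,"tz":-0.05,"wx":0,"wy":0,"wz":0},
  {"hand":1,"tx":0,"ty":-0.035,"tz":-0.05,"wx":0,"wy":0,"wz":0},
  {"hand":1,"tx":0,"ty":-0.035,"tz":-0.05,"wx":0,"wy":0,"wz":0},
  {"hand":1,"tx":0,"ty":-0.035,"tz":-0.05,"wx":0,"wy":0,"wz":0},
  {"hand":1,"tx":0,"ty":0,"tz":0,"wx":0,"wy":0,"wz":0},
  {"hand":1,"tx":0,"ty":0,"tz":0,"wx":0,"wy":0,"wz":0},
])

```text
time: 10.73
tool_pos: [514.5, 272.3, 270.2]
tcp_rot: [3.141, -0.0, -1.744]
contact_force: [3.7, -0.5, -8.5]
grip_width: 40.1
```

```bash
python3 shot.py w9
python3 - <<'E'
from plant import *; from h import *
cv2.imwrite('pics/side9.png',capture('side')[:,:,::-1])
crop('pics/side9.png','pics/side9c.png',160,240,100,100,6)
E
```

```text
t 10.73 pos [514.5 272.3 270.2] rpy [ 3.1410e+00 -1.0000e-04 -1.7442e+00] F [ 3.7 -0.5 -8.5] w 40.1
delta mm [532.2 -58.1 -59.8] units [13.306 -1.453 -1.495]
turn deg [ 0.04 -0.   -1.33] units [ 0.007 -0.001 -0.266]
```

View pics/side9c.png

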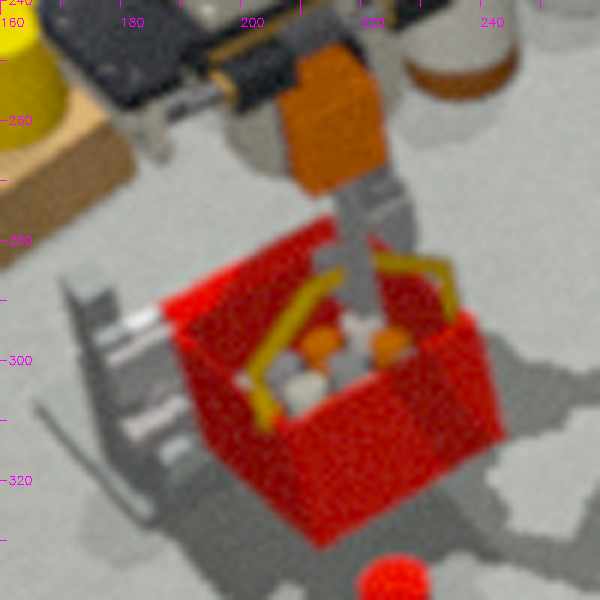

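View pics/w9.png

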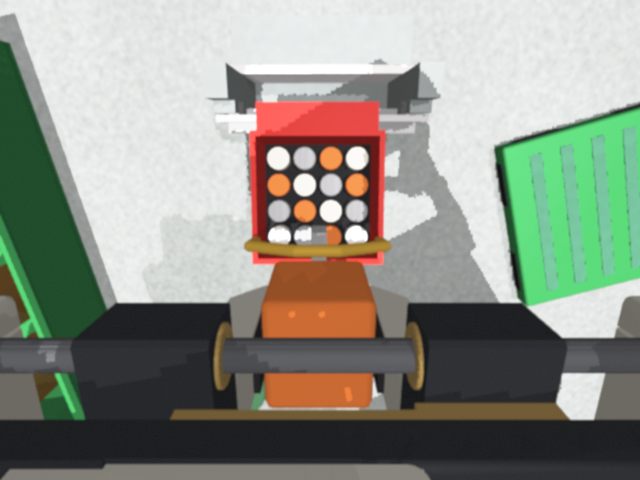

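Request:
drive_tool([
  {"hand":1,"tx":0,"ty":-0.05,"tz":0,"wx":0,"wy":0,"wz":0},
  {"hand":1,"tx":0,"ty":-0.05,"tz":0,"wx":0,"wy":0,"wz":0},
  {"hand":1,"tx":0,"ty":0,"tz":0,"wx":0,"wy":0,"wz":0},
  {"hand":1,"tx":0,"ty":0,"tz":0,"wx":0,"wy":0,"wz":0},
])

```text
time: 11.17
tool_pos: [517.9, 271.8, 270.3]
tcp_rot: [3.14, -0.0, -1.744]
contact_force: [-0.8, -0.3, -5.5]
grip_width: 39.8
```

```bash
python3 - <<'E'
from h import *
crop('pics/w9.png','pics/w9c.png',200,50,250,220,3)
E
python3 shot.py w10
```

```text
t 11.17 pos [517.9 271.8 270.3] rpy [ 3.1398e+00 -1.0000e-04 -1.7440e+00] F [-0.8 -0.3 -5.5] w 39.8
delta mm [532.3 -54.6 -59.8] units [13.308 -1.364 -1.494]
turn deg [ 0.1  -0.01 -1.32] units [ 0.021 -0.001 -0.264]
```

View pics/w9c.png

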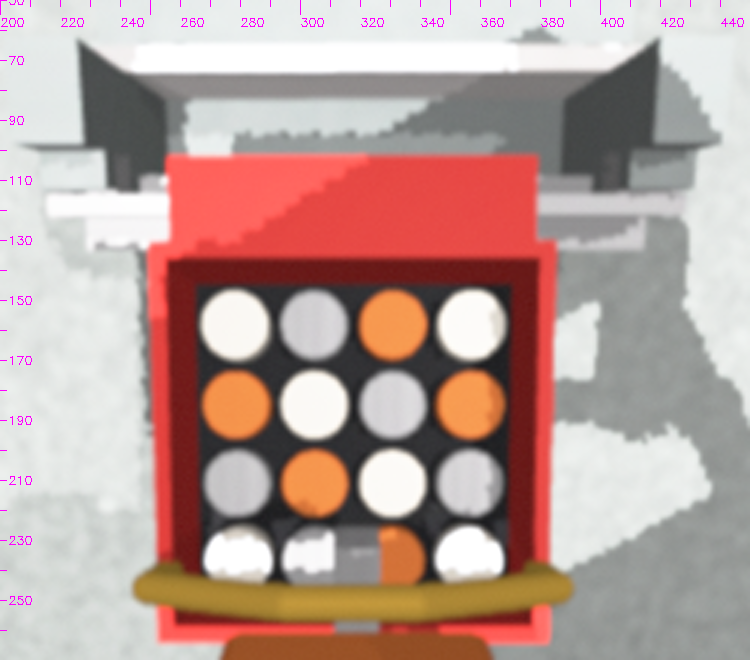

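Request:
drive_tool([
  {"hand":1,"tx":0,"ty":-0.035,"tz":-0.05,"wx":0,"wy":0,"wz":0},
  {"hand":1,"tx":0,"ty":-0.035,"tz":-0.05,"wx":0,"wy":0,"wz":0},
  {"hand":1,"tx":0,"ty":-0.035,"tz":-0.05,"wx":0,"wy":0,"wz":0},
  {"hand":1,"tx":0,"ty":0,"tz":0,"wx":0,"wy":0,"wz":0},
  {"hand":1,"tx":0,"ty":0,"tz":0,"wx":0,"wy":0,"wz":0},
])

```text
time: 11.63
tool_pos: [522.5, 270.9, 276.4]
tcp_rot: [3.141, 0.0, -1.744]
contact_force: [-0.4, 0.7, -5.8]
grip_width: 39.9
```

Request:
drive_tool([
  {"hand":1,"tx":0,"ty":-0.035,"tz":-0.05,"wx":0,"wy":0,"wz":0},
  {"hand":1,"tx":0,"ty":-0.035,"tz":-0.05,"wx":0,"wy":0,"wz":0},
  {"hand":1,"tx":0,"ty":0,"tz":0,"wx":0,"wy":0,"wz":0},
  {"hand":1,"tx":0,"ty":0,"tz":0,"wx":0,"wy":0,"wz":0},
])

```text
time: 11.97
tool_pos: [525.3, 270.4, 280.3]
tcp_rot: [3.141, -0.0, -1.744]
contact_force: [-0.1, -0.6, -6.6]
grip_width: 39.7
```

```bash
python3 shot.py w11
python3 - <<'E'
from plant import *; from h import *
cv2.imwrite('pics/side11.png',capture('side')[:,:,::-1])
crop('pics/side11.png','pics/side11c.png',160,240,100,100,6)
crop('pics/w11.png','pics/w11c.png',200,50,250,220,3)
E
```

```text
t 11.97 pos [525.3 270.4 280.3] rpy [ 3.1409 -0.     -1.7442] F [-0.1 -0.6 -6.6] w 39.7
delta mm [532.2 -47.2 -49.7] units [13.306 -1.18  -1.242]
turn deg [ 0.04 -0.   -1.33] units [ 0.008 -0.    -0.266]
```

View pics/side11c.png

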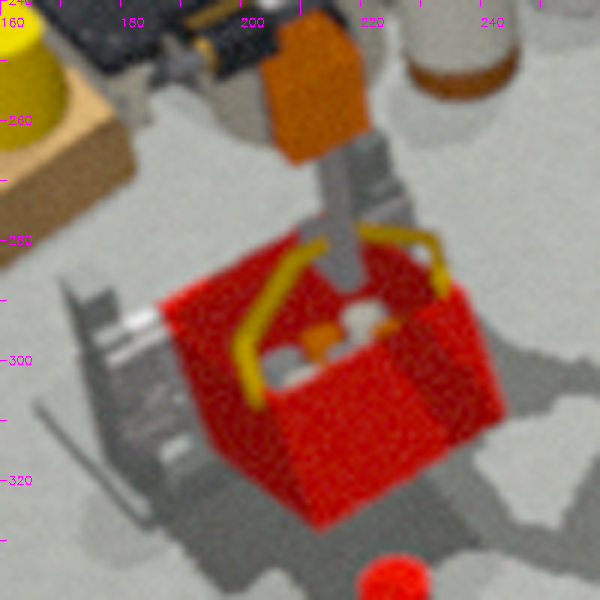

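View pics/w11c.png

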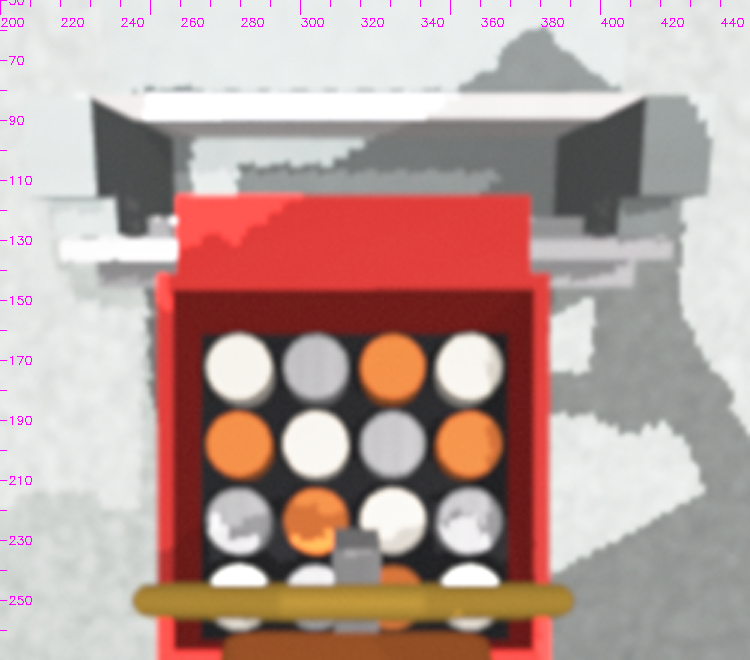

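Request:
drive_tool([
  {"hand":1,"tx":0,"ty":-0.03,"tz":-0.05,"wx":0,"wy":0,"wz":0},
  {"hand":1,"tx":0,"ty":-0.02,"tz":-0.05,"wx":0,"wy":0,"wz":0},
  {"hand":1,"tx":0,"ty":-0.02,"tz":-0.05,"wx":0,"wy":0,"wz":0},
  {"hand":1,"tx":0,"ty":0,"tz":-0.05,"wx":0,"wy":0,"wz":0},
  {"hand":1,"tx":0,"ty":0,"tz":-0.05,"wx":0,"wy":0,"wz":0},
  {"hand":1,"tx":0,"ty":0,"tz":0,"wx":0,"wy":0,"wz":0},
  {"hand":1,"tx":0,"ty":0,"tz":0,"wx":0,"wy":0,"wz":0},
])

```text
time: 12.65
tool_pos: [527.9, 270.0, 290.4]
tcp_rot: [3.141, 0.0, -1.744]
contact_force: [0.2, 0.1, -6.4]
grip_width: 40.0
```

```bash
python3 shot.py w12
python3 - <<'E'
from plant import *; from h import *
cv2.imwrite('pics/side12.png',capture('side')[:,:,::-1])
crop('pics/side12.png','pics/side12c.png',160,240,100,100,6)
crop('pics/w12.png','pics/w12c.png',200,50,250,220,3)
E
```

```text
t 12.65 pos [527.9 270.  290.4] rpy [ 3.1409e+00  1.0000e-04 -1.7440e+00] F [ 0.2  0.1 -6.4] w 40.0
delta mm [532.3 -44.5 -39.6] units [13.307 -1.112 -0.991]
turn deg [ 0.04  0.   -1.32] units [ 0.007  0.001 -0.264]
```

View pics/side12c.png

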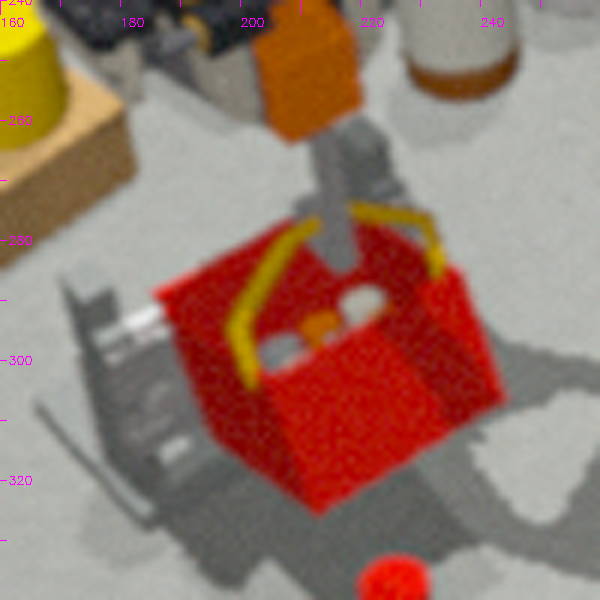

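View pics/w12c.png

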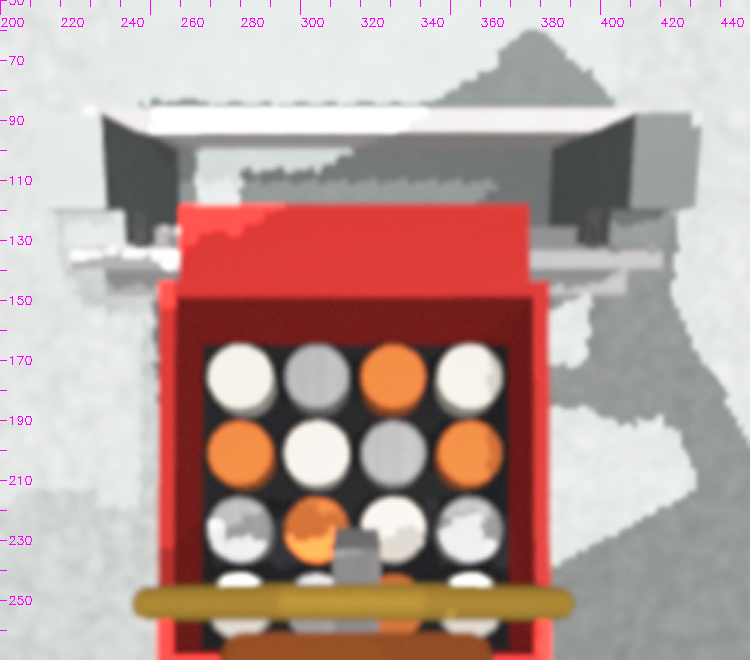

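Request:
drive_tool([
  {"hand":1,"tx":0,"ty":0,"tz":-0.05,"wx":0,"wy":0,"wz":0},
  {"hand":1,"tx":0,"ty":0,"tz":-0.1,"wx":0,"wy":0,"wz":0},
  {"hand":1,"tx":0,"ty":0,"tz":-0.12,"wx":0,"wy":0,"wz":0},
  {"hand":1,"tx":0,"ty":0,"tz":-0.15,"wx":0,"wy":0,"wz":0},
  {"hand":1,"tx":0,"ty":0,"tz":-0.15,"wx":0,"wy":0,"wz":0},
  {"hand":1,"tx":0,"ty":0,"tz":-0.12,"wx":0,"wy":0,"wz":0},
  {"hand":1,"tx":0,"ty":0,"tz":-0.1,"wx":0,"wy":0,"wz":0},
  {"hand":1,"tx":0,"ty":0,"tz":-0.05,"wx":0,"wy":0,"wz":0},
  {"hand":1,"tx":0,"ty":0,"tz":0,"wx":0,"wy":0,"wz":0},
  {"hand":1,"tx":0,"ty":0,"tz":0,"wx":0,"wy":0,"wz":0},
])

```text
time: 13.58
tool_pos: [527.9, 269.9, 323.8]
tcp_rot: [3.141, -0.0, -1.744]
contact_force: [0.2, 0.2, -6.3]
grip_width: 39.9
```

```bash
python3 shot.py w13
python3 - <<'E'
from plant import *; from h import *
cv2.imwrite('pics/side13.png',capture('side')[:,:,::-1])
crop('pics/side13.png','pics/side13c.png',160,220,100,100,6)
E
```

```text
t 13.58 pos [527.9 269.9 323.8] rpy [ 3.1406e+00 -2.0000e-04 -1.7441e+00] F [ 0.2  0.2 -6.3] w 39.9
delta mm [532.2 -44.5  -6.2] units [13.305 -1.112 -0.154]
turn deg [ 0.05 -0.01 -1.32] units [ 0.011 -0.002 -0.264]
```

View pics/side13c.png

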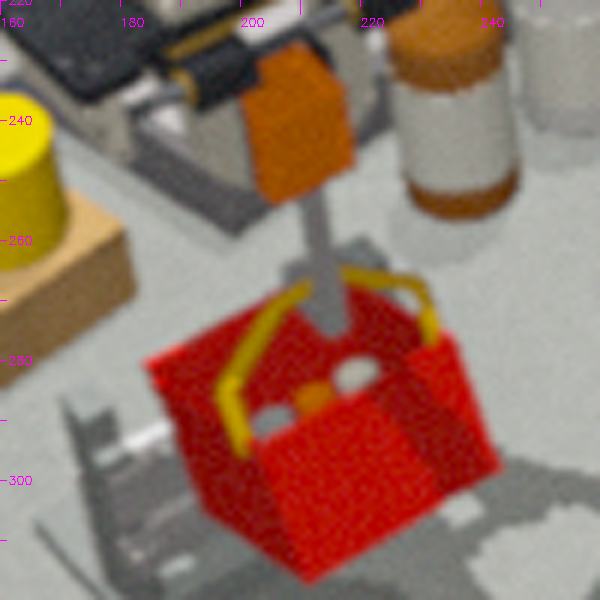

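View pics/w13.png

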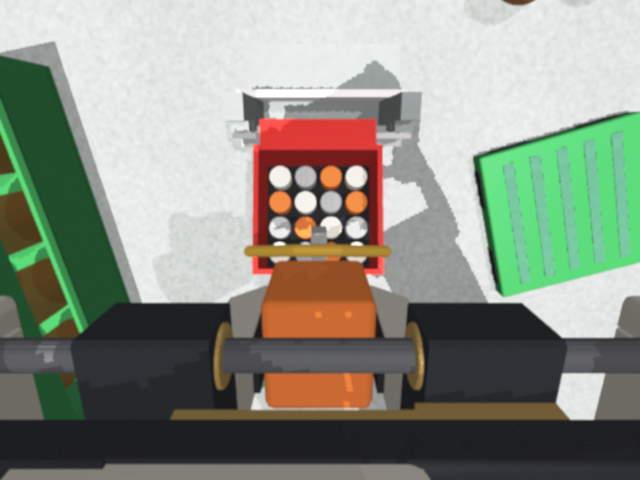

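Run:
```python
from h import *
crop('pics/top0.png','pics/t_pal.png',245,210,85,85,7)
crop('pics/side0.png','pics/s_pal.png',255,240,100,75,7)
```

```text
(no output)
```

View pics/t_pal.png

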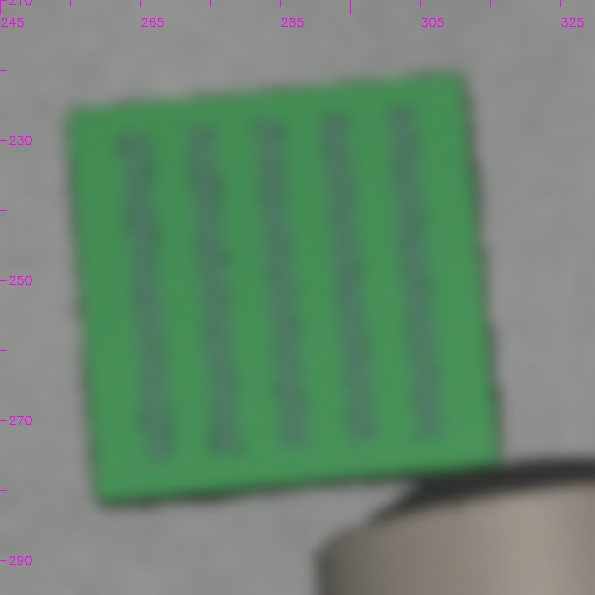

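View pics/s_pal.png

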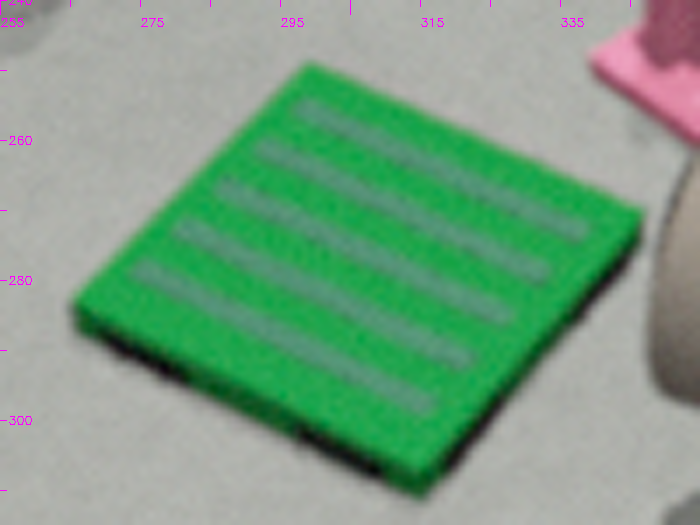

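Request:
drive_tool([
  {"hand":1,"tx":0,"ty":0.05,"tz":0,"wx":0,"wy":0,"wz":0},
  {"hand":1,"tx":0,"ty":0.1,"tz":0,"wx":0,"wy":0,"wz":0},
  {"hand":1,"tx":0,"ty":0.15,"tz":0,"wx":0,"wy":0,"wz":0},
  {"hand":1,"tx":0,"ty":0.2,"tz":0,"wx":0,"wy":0,"wz":0},
  {"hand":1,"tx":0,"ty":0.2,"tz":0,"wx":0,"wy":0,"wz":0},
  {"hand":1,"tx":0,"ty":0.2,"tz":0,"wx":0,"wy":0,"wz":0},
  {"hand":1,"tx":0,"ty":0.2,"tz":0,"wx":0,"wy":0,"wz":0},
  {"hand":1,"tx":0,"ty":0.2,"tz":0,"wx":0,"wy":0,"wz":0},
  {"hand":1,"tx":0,"ty":0.2,"tz":0,"wx":0,"wy":0,"wz":0},
  {"hand":1,"tx":0.05,"ty":0.2,"tz":0,"wx":0,"wy":0,"wz":0},
  {"hand":1,"tx":0.1,"ty":0.15,"tz":0,"wx":0,"wy":0,"wz":0},
  {"hand":1,"tx":0.15,"ty":0.1,"tz":0,"wx":0,"wy":0,"wz":0},
  {"hand":1,"tx":0.2,"ty":0.05,"tz":0,"wx":0,"wy":0,"wz":0},
  {"hand":1,"tx":0.25,"ty":0,"tz":0,"wx":0,"wy":0,"wz":0},
  {"hand":1,"tx":0.25,"ty":0,"tz":0,"wx":0,"wy":0,"wz":0},
  {"hand":1,"tx":0.25,"ty":0,"tz":0,"wx":0,"wy":0,"wz":0},
  {"hand":1,"tx":0.25,"ty":0,"tz":0,"wx":0,"wy":0,"wz":0},
  {"hand":1,"tx":0.25,"ty":0,"tz":0,"wx":0,"wy":0,"wz":0},
  {"hand":1,"tx":0.25,"ty":0,"tz":0,"wx":0,"wy":0,"wz":0},
  {"hand":1,"tx":0.25,"ty":0,"tz":0,"wx":0,"wy":0,"wz":0},
])

```text
time: 15.35
tool_pos: [433.6, 194.0, 324.0]
tcp_rot: [3.141, -0.0, -1.744]
contact_force: [0.2, -0.5, -6.1]
grip_width: 39.3
```

```bash
python3 - <<'E'
from plant import *; from h import *
T=lambda u,v:(245+u/7-.43,210+v/7-.43);S=lambda u,v:(255+u/7-.43,240+v/7-.43)
L=[((90,90,24),(70,113)),((90,-90,24),(463,73)),((-90,-90,24),(497,463)),((-90,90,24),(98,505))]
p,f=fit([('top',l,T(*q)) for l,q in L],[450,-23,0.05],0); print(p.round(3),f.round(2).tolist())
for t,s in [((70,113),(75,310)),((463,73),(310,65)),((497,463),(643,212)),((98,505),(425,478))]: print(tri([('top',T(*t)),('side',S(*s))]))
xh=np.array([np.cos(.172),-np.sin(.172)])
for d in (12.4,-33): print(d,p[:2]+d*xh)
o=get_obs(); need(o,[*(p[:2]+12.4*xh),290],-1.743)
E
python3 shot.py w14
```

```text
[ 4.6127e+02 -1.7203e+01  1.1300e-01] [[-0.6, -0.42], [0.16, -0.13], [0.76, 0.43], [-0.32, 0.08]]
(array([540.21379926,  80.72864334,  12.07254491]), np.float64(0.5940955236791297))
(array([561.33981656, -96.5623784 ,  14.70740963]), np.float64(0.45603623628790046))
(array([ 384.04538504, -114.3609266 ,   17.90917996]), np.float64(0.043412657562726054))
(array([362.27160725,  61.60195996,  14.7068782 ]), np.float64(0.3210689623426788))
12.4 [473.48748106 -19.32556199]
-33 [428.75738388 -11.55520766]
t 15.35 pos [433.6 194.  324. ] rpy [ 3.141  -0.     -1.7444] F [ 0.2 -0.5 -6.1] w 39.3
delta mm [203.2 -76.2  33.9] units [ 5.08  -1.904  0.848]
turn deg [ 0.04 -0.   -0.08] units [ 0.007 -0.    -0.016]
t 15.35 pos [433.6 194.  324. ] rpy [ 3.141  -0.     -1.7444] F [ 0.2 -0.5 -6.1] w 39.3
delta mm [ 441.1 -124.5   -6.1] units [11.027 -3.112 -0.152]
turn deg [ 0.04 -0.   -1.34] units [ 0.007 -0.    -0.268]
```

View pics/w14.png

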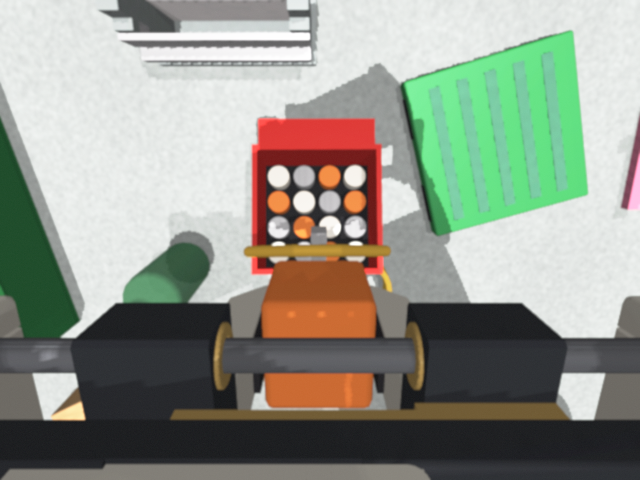

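Request:
drive_tool([
  {"hand":1,"tx":0.1,"ty":-0.05,"tz":0,"wx":0,"wy":0,"wz":0},
  {"hand":1,"tx":0.2,"ty":-0.1,"tz":0,"wx":0,"wy":0,"wz":0},
  {"hand":1,"tx":0.3,"ty":-0.1,"tz":0,"wx":0,"wy":0,"wz":0},
  {"hand":1,"tx":0.3,"ty":-0.12,"tz":0,"wx":0,"wy":0,"wz":0},
  {"hand":1,"tx":0.35,"ty":-0.14,"tz":0,"wx":0,"wy":0,"wz":0},
  {"hand":1,"tx":0.35,"ty":-0.14,"tz":0,"wx":0,"wy":0,"wz":0},
  {"hand":1,"tx":0.35,"ty":-0.14,"tz":0,"wx":0,"wy":0,"wz":0},
  {"hand":1,"tx":0.35,"ty":-0.14,"tz":0,"wx":0,"wy":0,"wz":0},
  {"hand":1,"tx":0.35,"ty":-0.14,"tz":0,"wx":0,"wy":0,"wz":0},
  {"hand":1,"tx":0.35,"ty":-0.14,"tz":0,"wx":0,"wy":0,"wz":0},
  {"hand":1,"tx":0.35,"ty":-0.14,"tz":0,"wx":0,"wy":0,"wz":0},
  {"hand":1,"tx":0.35,"ty":-0.14,"tz":0,"wx":0,"wy":0,"wz":0},
  {"hand":1,"tx":0.35,"ty":-0.12,"tz":0,"wx":0,"wy":0,"wz":0},
  {"hand":1,"tx":0.3,"ty":-0.1,"tz":0,"wx":0,"wy":0,"wz":0},
  {"hand":1,"tx":0.3,"ty":-0.1,"tz":0,"wx":0,"wy":0,"wz":0},
  {"hand":1,"tx":0.2,"ty":-0.06,"tz":0,"wx":0,"wy":0,"wz":0},
  {"hand":1,"tx":0.13,"ty":-0.03,"tz":0,"wx":0,"wy":0,"wz":0},
  {"hand":1,"tx":0.05,"ty":0,"tz":0,"wx":0,"wy":0,"wz":0},
  {"hand":1,"tx":0,"ty":0,"tz":0,"wx":0,"wy":0,"wz":0},
  {"hand":1,"tx":0,"ty":0,"tz":0,"wx":0,"wy":0,"wz":0},
])

```text
time: 17.07
tool_pos: [473.7, -15.8, 323.8]
tcp_rot: [3.14, 0.0, -1.744]
contact_force: [0.3, 0.2, -6.3]
grip_width: 39.6
```

Request:
drive_tool([
  {"hand":1,"tx":0,"ty":0,"tz":0.1,"wx":0,"wy":0,"wz":0},
  {"hand":1,"tx":0,"ty":0,"tz":0.2,"wx":0,"wy":0,"wz":0},
  {"hand":1,"tx":0,"ty":0,"tz":0.25,"wx":0,"wy":0,"wz":0},
  {"hand":1,"tx":0,"ty":0,"tz":0.2,"wx":0,"wy":0,"wz":0},
  {"hand":1,"tx":0,"ty":0,"tz":0.1,"wx":0,"wy":0,"wz":0},
  {"hand":1,"tx":0,"ty":0,"tz":0,"wx":0,"wy":0,"wz":0},
  {"hand":1,"tx":0,"ty":0,"tz":0,"wx":0,"wy":0,"wz":0},
])

```text
time: 17.65
tool_pos: [473.7, -16.1, 289.7]
tcp_rot: [3.14, -0.0, -1.744]
contact_force: [0.3, 0.1, -6.4]
grip_width: 40.2
```

```bash
python3 shot.py w15
python3 - <<'E'
from plant import *; from h import *
o=get_obs(); need(o,[473.5,-19.3,258],-1.743)
cv2.imwrite('pics/side15.png',capture('side')[:,:,::-1])
crop('pics/side15.png','pics/side15c.png',240,210,130,100,6)
E
```

```text
t 17.65 pos [473.7 -16.1 289.7] rpy [ 3.1401e+00 -1.0000e-04 -1.7439e+00] F [ 0.3  0.1 -6.4] w 40.2
delta mm [241.2 -48.5 -40.3] units [ 6.029 -1.212 -1.008]
turn deg [ 0.08 -0.01 -1.31] units [ 0.017 -0.001 -0.262]
t 17.7 pos [473.9 -16.2 290.1] rpy [ 3.1411e+00 -1.0000e-04 -1.7440e+00] F [-0.8  0.  -6.3] w 39.7
delta mm [ 3.1 -0.1 32.1] units [ 0.079 -0.003  0.803]
turn deg [ 0.03 -0.01 -0.06] units [ 0.006 -0.001 -0.011]
```

View pics/side15c.png

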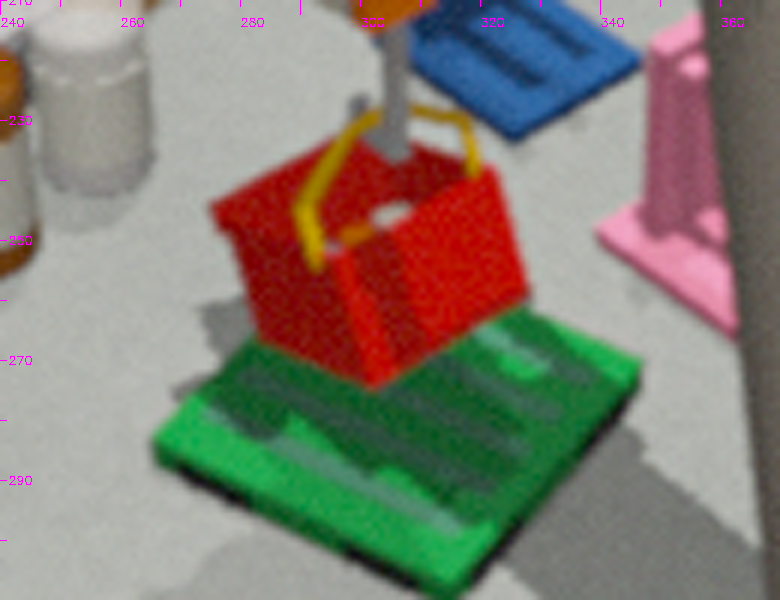

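View pics/w15.png

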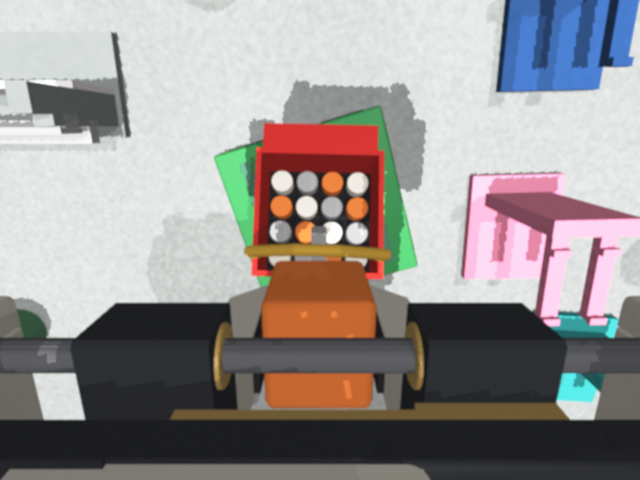

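Run:
```python
from h import *
w=json.load(open('pics/w14.json'))
L=[((90,90,24),(403,84)),((90,-90,24),(572,31)),((-90,-90,24),(588,194)),((-90,90,24),(438,235))]
p,f=fit([(w,l,q) for l,q in L],[450,-23,0.05],0); print(p.round(3),f.round(2).tolist())
```

```text
[ 4.5993e+02 -1.5832e+01  1.1800e-01] [[-1.0, -1.06], [1.02, -2.37], [1.52, 1.35], [-1.63, 3.43]]
```

Request:
drive_tool([
  {"hand":1,"tx":0.03,"ty":0.02,"tz":0.1,"wx":0,"wy":0,"wz":0},
  {"hand":1,"tx":0.03,"ty":0.02,"tz":0.15,"wx":0,"wy":0,"wz":0},
  {"hand":1,"tx":0,"ty":0,"tz":0.15,"wx":0,"wy":0,"wz":0},
  {"hand":1,"tx":0,"ty":0,"tz":0.12,"wx":0,"wy":0,"wz":0},
  {"hand":1,"tx":0,"ty":0,"tz":0.1,"wx":0,"wy":0,"wz":0},
  {"hand":1,"tx":0,"ty":0,"tz":0.05,"wx":0,"wy":0,"wz":0},
  {"hand":1,"tx":0,"ty":0,"tz":0,"wx":0,"wy":0,"wz":0},
])

```text
time: 18.33
tool_pos: [471.5, -18.2, 262.4]
tcp_rot: [3.139, -0.0, -1.744]
contact_force: [-0.7, 0.0, -5.7]
grip_width: 40.1
```

Request:
drive_tool([
  {"hand":1,"tx":0,"ty":0,"tz":0.04,"wx":0,"wy":0,"wz":0},
  {"hand":1,"tx":0,"ty":0,"tz":0.04,"wx":0,"wy":0,"wz":0},
  {"hand":1,"tx":0,"ty":0,"tz":0,"wx":0,"wy":0,"wz":0},
])

```text
time: 18.58
tool_pos: [471.8, -18.3, 259.7]
tcp_rot: [3.141, -0.0, -1.744]
contact_force: [-1.1, -0.9, -6.2]
grip_width: 40.0
```

Request:
drive_tool([
  {"hand":1,"tx":0,"ty":0.02,"tz":0.04,"wx":0,"wy":0,"wz":0},
  {"hand":1,"tx":0,"ty":0.02,"tz":0.04,"wx":0,"wy":0,"wz":0},
  {"hand":1,"tx":0,"ty":0,"tz":0,"wx":0,"wy":0,"wz":0},
])

```text
time: 18.83
tool_pos: [469.8, -18.0, 256.5]
tcp_rot: [3.14, -0.0, -1.744]
contact_force: [-0.5, -0.1, -5.5]
grip_width: 40.0
```

Run:
```python
from plant import *; from h import *
o=get_obs(); need(o,[473.5,-19.3,258],-1.743)
cv2.imwrite('pics/side16.png',capture('side')[:,:,::-1])
crop('pics/side16.png','pics/side16c.png',240,210,130,100,6)
```

```text
t 18.83 pos [469.8 -18.  256.5] rpy [ 3.1401e+00 -2.0000e-04 -1.7441e+00] F [-0.5 -0.1 -5.5] w 40.0
delta mm [ 0.7 -3.8 -1.5] units [ 0.017 -0.096 -0.038]
turn deg [ 0.08 -0.01 -0.06] units [ 0.017 -0.002 -0.012]
```

View pics/side16c.png

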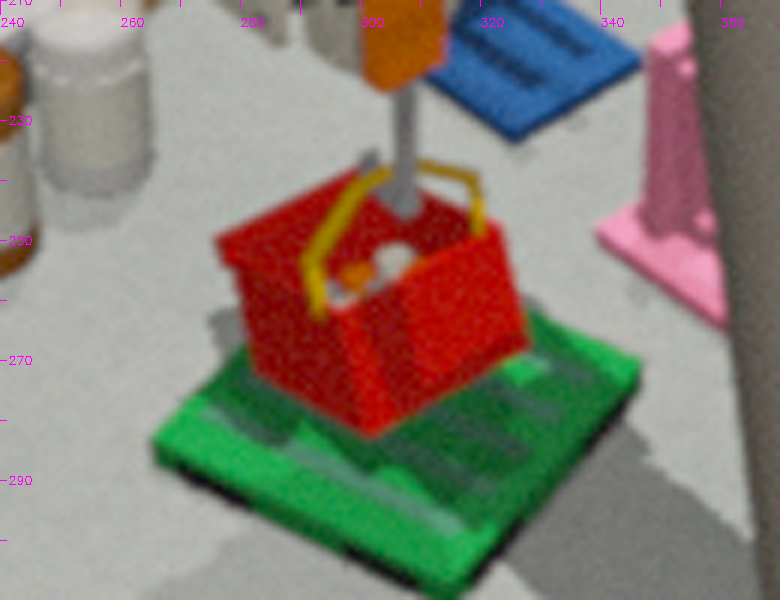

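Request:
drive_tool([
  {"hand":1,"tx":0,"ty":0.06,"tz":0.03,"wx":0,"wy":0,"wz":0},
  {"hand":1,"tx":0,"ty":0.09,"tz":0.04,"wx":0,"wy":0,"wz":0},
  {"hand":1,"tx":0,"ty":0.09,"tz":0.04,"wx":0,"wy":0,"wz":0},
  {"hand":1,"tx":0,"ty":0.09,"tz":0.045,"wx":0,"wy":0,"wz":0},
  {"hand":1,"tx":0,"ty":0.09,"tz":0.045,"wx":0,"wy":0,"wz":0},
  {"hand":1,"tx":0,"ty":0.08,"tz":0.045,"wx":0,"wy":0,"wz":0},
  {"hand":1,"tx":0,"ty":0,"tz":0,"wx":0,"wy":0,"wz":0},
])

```text
time: 19.47
tool_pos: [449.7, -14.4, 246.6]
tcp_rot: [3.14, -0.0, -1.744]
contact_force: [0.0, -0.5, -5.3]
grip_width: 39.7
```

```bash
python3 shot.py w17
python3 - <<'E'
from plant import *; from h import *
cv2.imwrite('pics/side17.png',capture('side')[:,:,::-1])
crop('pics/side17.png','pics/side17c.png',240,210,130,100,6)
E
```

```text
t 19.47 pos [449.7 -14.4 246.6] rpy [ 3.1399e+00 -1.0000e-04 -1.7440e+00] F [ 0.  -0.5 -5.3] w 39.7
delta mm [238.7 -72.4 -83.6] units [ 5.967 -1.811 -2.089]
turn deg [ 0.1  -0.   -1.32] units [ 0.02  -0.001 -0.264]
```

View pics/side17c.png

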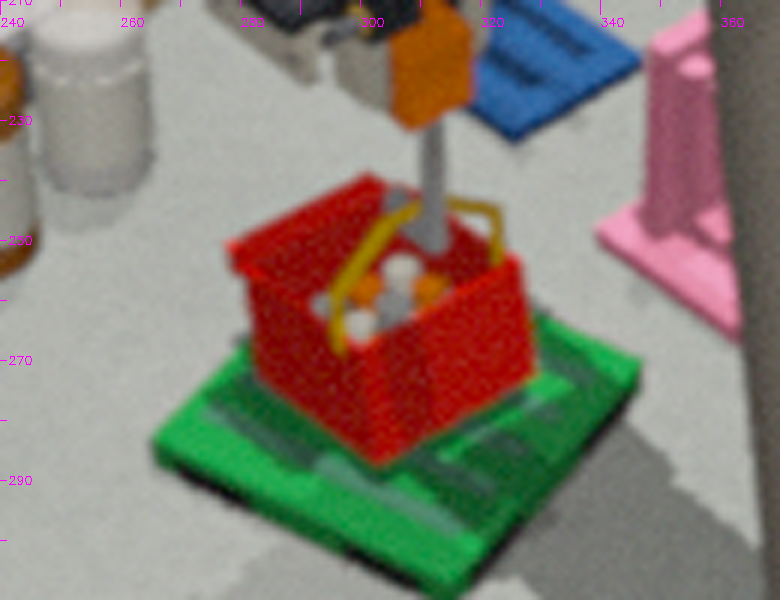

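View pics/w17.png

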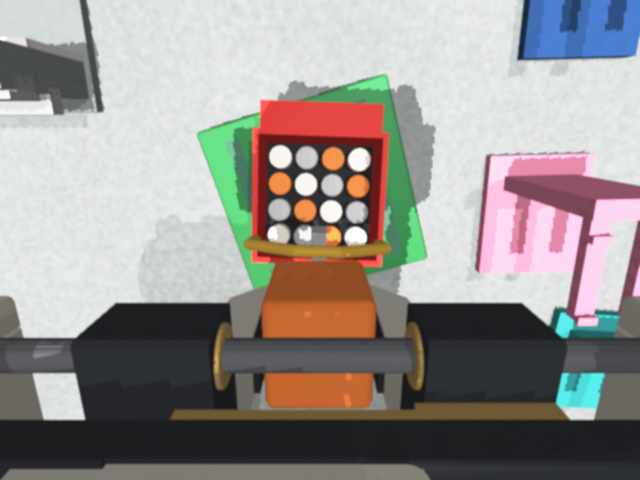

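Request:
drive_tool([
  {"hand":1,"tx":0,"ty":0.08,"tz":0.05,"wx":0,"wy":0,"wz":0},
  {"hand":1,"tx":0,"ty":0.08,"tz":0.055,"wx":0,"wy":0,"wz":0},
  {"hand":1,"tx":0,"ty":0.08,"tz":0.055,"wx":0,"wy":0,"wz":0},
  {"hand":1,"tx":0,"ty":0.08,"tz":0.055,"wx":0,"wy":0,"wz":0},
  {"hand":1,"tx":0,"ty":0.08,"tz":0.06,"wx":0,"wy":0,"wz":0},
  {"hand":1,"tx":0,"ty":0.08,"tz":0.05,"wx":0,"wy":0,"wz":0},
  {"hand":1,"tx":0,"ty":0,"tz":0,"wx":0,"wy":0,"wz":0},
  {"hand":1,"tx":0,"ty":0,"tz":0,"wx":0,"wy":0,"wz":0},
])

```text
time: 20.23
tool_pos: [431.4, -11.3, 233.9]
tcp_rot: [3.141, -0.0, -1.744]
contact_force: [-1.0, -0.6, -3.6]
grip_width: 40.0
```

```bash
python3 shot.py w18
python3 - <<'E'
from plant import *; from h import *
cv2.imwrite('pics/side18.png',capture('side')[:,:,::-1])
crop('pics/side18.png','pics/side18c.png',240,210,130,100,6)
crop('pics/w18.png','pics/w18c.png',170,80,280,200,3)
E
```

```text
t 20.23 pos [431.4 -11.3 233.9] rpy [ 3.1407e+00 -2.0000e-04 -1.7441e+00] F [-1.  -0.6 -3.6] w 40.0
delta mm [238.6 -91.  -96.2] units [ 5.966 -2.274 -2.404]
turn deg [ 0.05 -0.01 -1.32] units [ 0.01  -0.002 -0.265]
```

View pics/side18c.png

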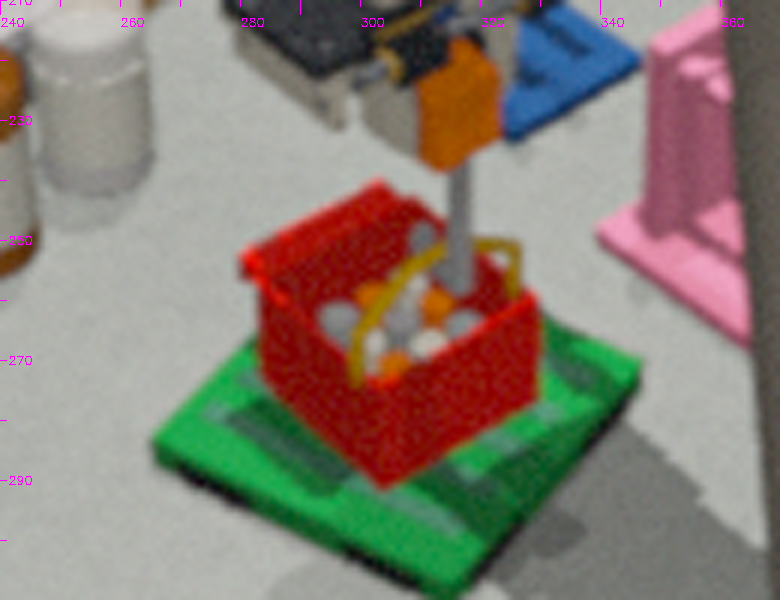

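View pics/w18c.png

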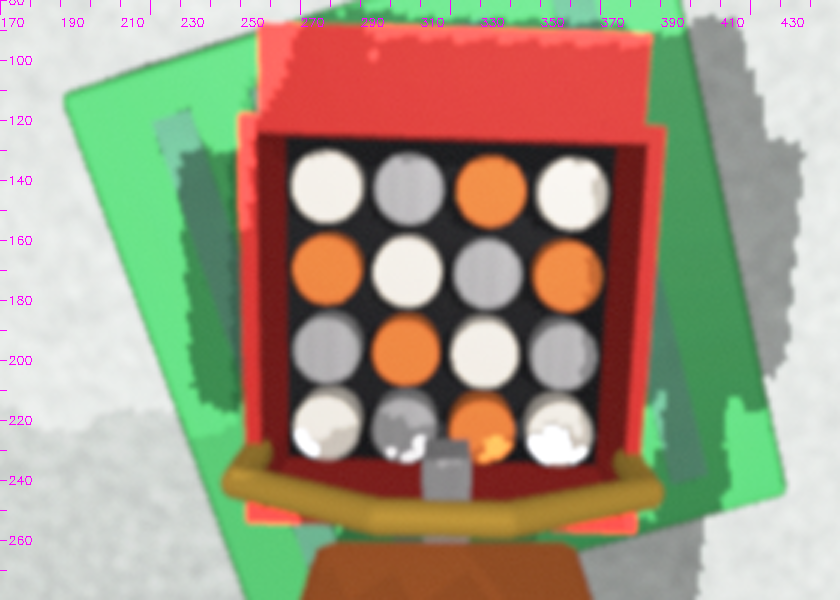

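Request:
drive_tool([
  {"hand":1,"tx":0,"ty":0.03,"tz":0.03,"wx":0,"wy":0,"wz":0},
  {"hand":1,"tx":0,"ty":0.03,"tz":0.03,"wx":0,"wy":0,"wz":0},
  {"hand":1,"tx":0,"ty":0,"tz":0.03,"wx":0,"wy":0,"wz":0},
  {"hand":1,"tx":0,"ty":0,"tz":0.05,"wx":0,"wy":0,"wz":0},
  {"hand":1,"tx":0,"ty":0,"tz":0,"wx":0,"wy":0,"wz":0},
  {"hand":1,"tx":0,"ty":0,"tz":0,"wx":0,"wy":0,"wz":0},
])

```text
time: 20.83
tool_pos: [429.3, -10.9, 228.3]
tcp_rot: [3.141, -0.0, -1.744]
contact_force: [-0.4, -0.8, -0.5]
grip_width: 40.0
```

```bash
python3 shot.py w19
python3 - <<'E'
from plant import *; from h import *
cv2.imwrite('pics/top19.png',capture('top')[:,:,::-1])
crop('pics/top19.png','pics/top19c.png',240,200,90,90,7)
crop('pics/w19.png','pics/w19c.png',170,80,280,200,3)
E
```

```text
t 20.83 pos [429.3 -10.9 228.3] rpy [ 3.1408e+00 -1.0000e-04 -1.7441e+00] F [-0.4 -0.8 -0.5] w 40.0
delta mm [ 238.6  -93.2 -101.8] units [ 5.966 -2.33  -2.544]
turn deg [ 0.04 -0.01 -1.32] units [ 0.009 -0.001 -0.264]
```

View pics/w19c.png

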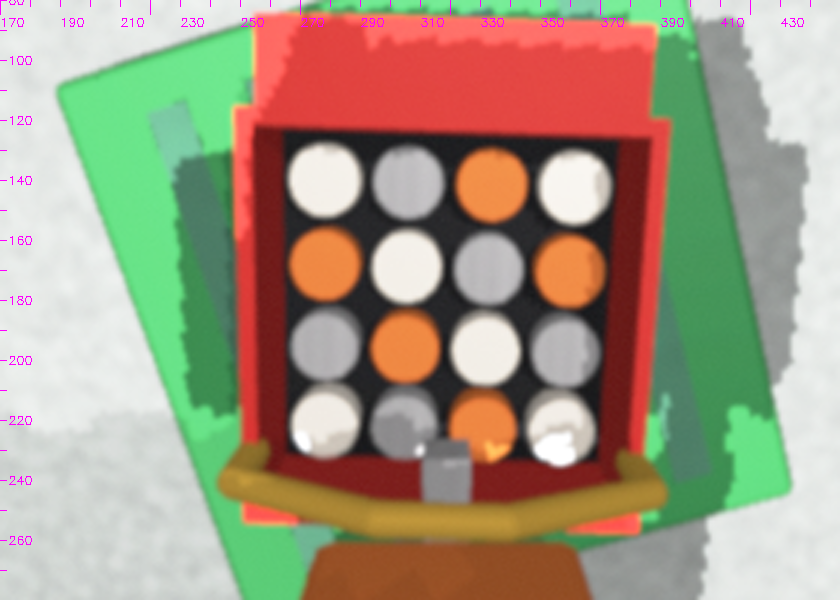

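View pics/top19c.png

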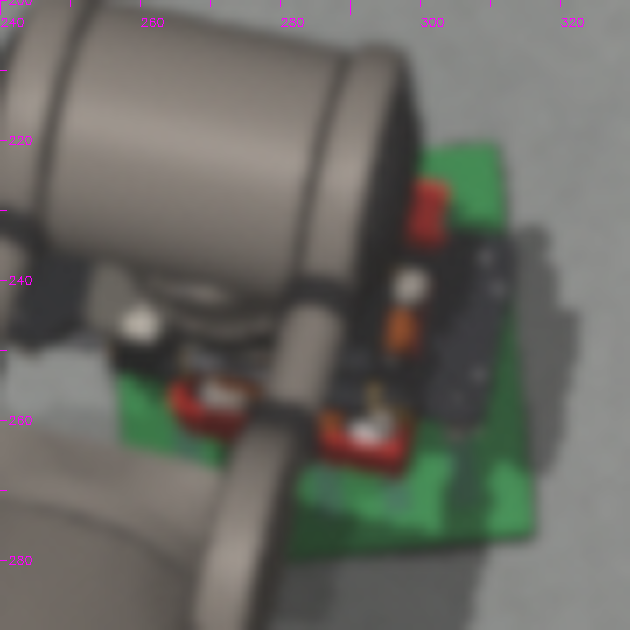

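Run:
```python
from h import *
w=json.load(open('pics/w19.json'))
D=lambda u,v:(170+u/3-.33,80+v/3-.33)
ob=[(w,(-50,50,70),D(243,523)),(w,(-50,-50,70),D(640,533)),(w,(50,50,70),D(234,106)),(w,(50,-50,70),D(670,119)),(w,(-33,0,116),D(442,520))]
for z in (21,24): 
    p,f=fit(ob,[460,-16,-.16],z); print(p.round(3),f.round(1).tolist())
q,f=fit([(w,(90,90,24),D(58,90)),(w,(-90,-90,24),D(790,490))],[460,-16,.11],0); print('pal',q.round(3),f.round(1).tolist())
T=lambda u,v:(240+u/7-.43,200+v/7-.43)
print('top rim front', onz('top',T(172,398),94),onz('top',T(408,468),94), 'expected',[ (p[0]-50*np.cos(p[2])-s*50*np.sin(p[2]),p[1]-50*np.sin(p[2])+s*50*np.cos(p[2])) for s in (1,-1)])
```

```text
[ 4.62383e+02 -1.76970e+01 -2.00000e-01] [[0.8, -0.6], [-1.0, -0.7], [0.4, 0.8], [-0.3, 0.5], [0.2, -0.3]]
[ 4.62856e+02 -1.77810e+01 -2.00000e-01] [[0.1, -0.0], [-0.4, -0.0], [-0.4, -0.1], [0.5, -0.3], [0.2, 0.4]]
pal [ 4.60727e+02 -1.65070e+01  1.13000e-01] [[-3.0, -1.3], [3.3, 2.2]]
top rim front [428.74336468  39.58394568  94.        ] [399.9463838  -62.00575082  94.        ] expected [(np.float64(423.80592263656837), np.float64(41.16892486173495)), (np.float64(403.90570940111746), np.float64(-56.83098081772775))]
```

Request:
drive_tool([
  {"hand":1,"tx":0,"ty":0,"tz":0.1,"wx":0,"wy":0,"wz":0},
  {"hand":1,"tx":0,"ty":0,"tz":0.1,"wx":0,"wy":0,"wz":0},
  {"hand":1,"tx":0,"ty":0,"tz":0.1,"wx":0,"wy":0,"wz":0},
  {"hand":1,"tx":0,"ty":0,"tz":0.05,"wx":0,"wy":0,"wz":0},
  {"hand":1,"tx":0,"ty":0,"tz":0,"wx":0,"wy":0,"wz":0},
  {"hand":1,"tx":0,"ty":0,"tz":0,"wx":0,"wy":0,"wz":0},
])

```text
time: 21.43
tool_pos: [429.1, -10.8, 214.1]
tcp_rot: [3.14, -0.0, -1.744]
contact_force: [0.5, 0.4, -2.2]
grip_width: 39.7
```

```bash
python3 shot.py w20
python3 - <<'E'
from plant import *; from h import *
cv2.imwrite('pics/side20.png',capture('side')[:,:,::-1])
crop('pics/side20.png','pics/side20c.png',240,210,130,100,6)
E
```

```text
t 21.43 pos [429.1 -10.8 214.1] rpy [ 3.1402e+00 -1.0000e-04 -1.7441e+00] F [ 0.5  0.4 -2.2] w 39.7
delta mm [ 238.7  -93.3 -116. ] units [ 5.967 -2.332 -2.9  ]
turn deg [ 0.08 -0.   -1.32] units [ 0.016 -0.001 -0.264]
```

View pics/side20c.png

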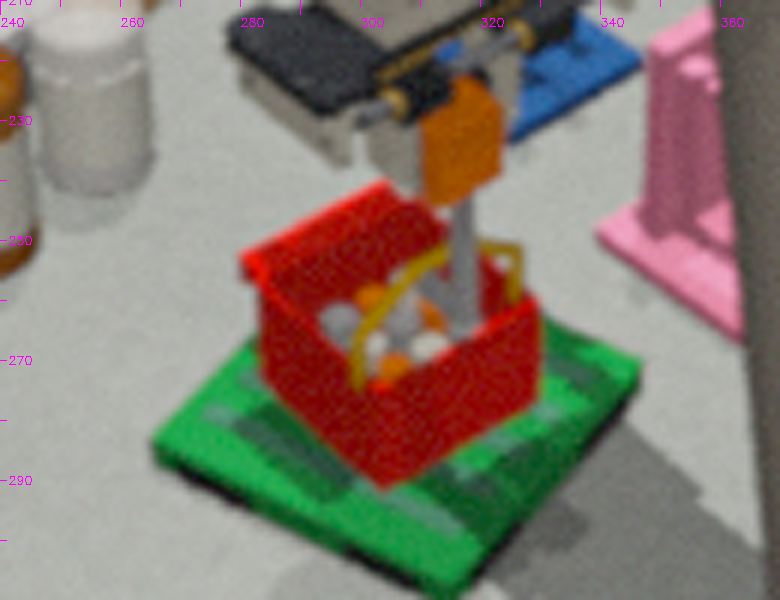

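Request:
drive_tool([
  {"hand":1,"tx":0,"ty":0.1,"tz":0,"wx":0,"wy":0,"wz":0},
  {"hand":1,"tx":0,"ty":0.2,"tz":0,"wx":0,"wy":0,"wz":0},
  {"hand":1,"tx":0,"ty":0.2,"tz":0,"wx":0,"wy":0,"wz":0},
  {"hand":1,"tx":0,"ty":0.2,"tz":0,"wx":0,"wy":0,"wz":0},
  {"hand":1,"tx":0,"ty":0.2,"tz":0,"wx":0,"wy":0,"wz":0},
  {"hand":1,"tx":0,"ty":0.2,"tz":0,"wx":0,"wy":0,"wz":0},
  {"hand":1,"tx":0,"ty":0.1,"tz":0,"wx":0,"wy":0,"wz":0},
  {"hand":1,"tx":0,"ty":0,"tz":0,"wx":0,"wy":0,"wz":0},
  {"hand":1,"tx":0,"ty":0,"tz":0,"wx":0,"wy":0,"wz":0},
])

```text
time: 22.28
tool_pos: [382.0, -2.6, 214.6]
tcp_rot: [-3.142, -0.0, -1.744]
contact_force: [0.3, -0.1, -2.2]
grip_width: 39.9
```

```bash
python3 shot.py w21
python3 - <<'E'
from plant import *; from h import *
o=get_obs(); need(o,[582.8,-273.6,285],-1.7223)
E
```

```text
t 22.28 pos [382.   -2.6 214.6] rpy [-3.1416e+00 -2.0000e-04 -1.7441e+00] F [ 0.3 -0.1 -2.2] w 39.9
delta mm [ 238.6 -141.3 -115.4] units [ 5.966 -3.532 -2.884]
turn deg [-0.   -0.01 -1.32] units [-0.    -0.002 -0.264]
t 22.33 pos [382.2  -2.6 214.6] rpy [-3.1416e+00 -2.0000e-04 -1.7442e+00] F [ 0.6 -0.7 -1.4] w 39.7
delta mm [ 232.3 -244.3  -70.4] units [ 5.808 -6.108 -1.76 ]
turn deg [-0.   -0.01 -1.25] units [-0.    -0.002 -0.25 ]
```

View pics/w21.png

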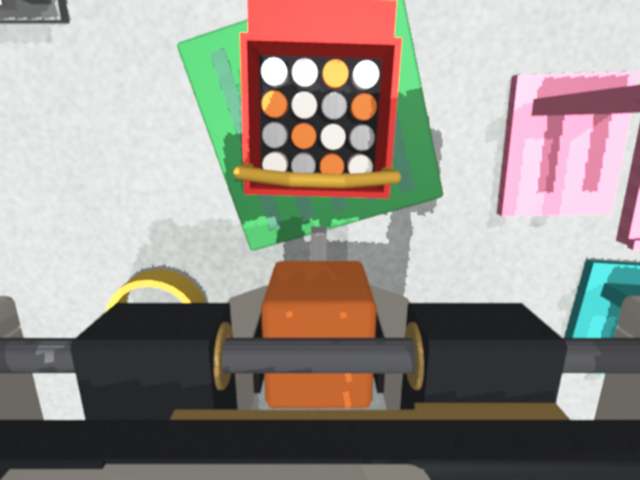

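Request:
drive_tool([
  {"hand":1,"tx":0,"ty":0,"tz":-0.2,"wx":0,"wy":0,"wz":0},
  {"hand":1,"tx":0,"ty":0,"tz":-0.4,"wx":0,"wy":0,"wz":-0.05},
  {"hand":1,"tx":0,"ty":0,"tz":-0.5,"wx":0,"wy":0,"wz":-0.1},
  {"hand":1,"tx":0.1,"ty":0,"tz":-0.4,"wx":0,"wy":0,"wz":-0.1},
  {"hand":1,"tx":0.3,"ty":-0.2,"tz":-0.26,"wx":0,"wy":0,"wz":0},
  {"hand":1,"tx":0.5,"ty":-0.4,"tz":0,"wx":0,"wy":0,"wz":0},
  {"hand":1,"tx":0.6,"ty":-0.5,"tz":0,"wx":0,"wy":0,"wz":0},
  {"hand":1,"tx":0.6,"ty":-0.6,"tz":0,"wx":0,"wy":0,"wz":0},
  {"hand":1,"tx":0.6,"ty":-0.6,"tz":0,"wx":0,"wy":0,"wz":0},
  {"hand":1,"tx":0.6,"ty":-0.6,"tz":0,"wx":0,"wy":0,"wz":0},
  {"hand":1,"tx":0.6,"ty":-0.6,"tz":0,"wx":0,"wy":0,"wz":0},
  {"hand":1,"tx":0.6,"ty":-0.6,"tz":0,"wx":0,"wy":0,"wz":0},
  {"hand":1,"tx":0.6,"ty":-0.6,"tz":0,"wx":0,"wy":0,"wz":0},
  {"hand":1,"tx":0.4,"ty":-0.6,"tz":0,"wx":0,"wy":0,"wz":0},
  {"hand":1,"tx":0.2,"ty":-0.4,"tz":0,"wx":0,"wy":0,"wz":0},
  {"hand":1,"tx":0.1,"ty":-0.3,"tz":0,"wx":0,"wy":0,"wz":0},
  {"hand":1,"tx":0,"ty":-0.1,"tz":0,"wx":0,"wy":0,"wz":0},
  {"hand":1,"tx":0,"ty":0,"tz":0,"wx":0,"wy":0,"wz":0},
  {"hand":1,"tx":0,"ty":0,"tz":0,"wx":0,"wy":0,"wz":0},
  {"hand":1,"tx":0,"ty":0,"tz":0,"wx":0,"wy":0,"wz":0},
])

```text
time: 24.0
tool_pos: [587.7, -268.1, 284.9]
tcp_rot: [3.141, -0.0, -1.722]
contact_force: [0.2, -0.2, -2.5]
grip_width: 39.8
```

```bash
python3 shot.py w22
python3 - <<'E'
from plant import *; from h import *
o=get_obs(); need(o,[582.8,-273.6,285],-1.7223)
E
```

```text
t 24.0 pos [ 587.7 -268.1  284.9] rpy [ 3.1405e+00 -1.0000e-04 -1.7218e+00] F [ 0.2 -0.2 -2.5] w 39.8
delta mm [ 10.2 107.4 -44.9] units [ 0.254  2.685 -1.123]
turn deg [ 0.06 -0.   -0.04] units [ 0.012 -0.001 -0.009]
t 24.05 pos [ 587.7 -268.1  285.1] rpy [ 3.1409e+00 -2.0000e-04 -1.7218e+00] F [ 0.2 -0.2 -1.6] w 39.9
delta mm [6.1 4.  0.1] units [0.154 0.1   0.003]
turn deg [ 0.04 -0.01  0.03] units [ 0.008 -0.002  0.006]
```

View pics/w22.png

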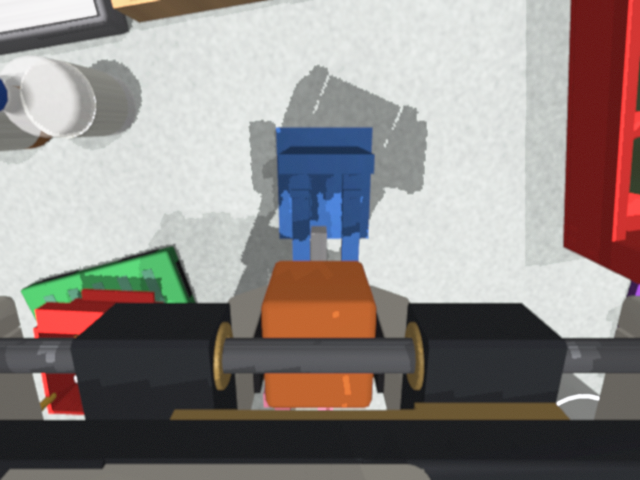

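Request:
drive_tool([
  {"hand":1,"tx":0.08,"ty":0.04,"tz":0,"wx":0,"wy":0,"wz":0},
  {"hand":1,"tx":0.07,"ty":0.04,"tz":0,"wx":0,"wy":0,"wz":0},
  {"hand":1,"tx":0,"ty":0,"tz":0,"wx":0,"wy":0,"wz":0},
  {"hand":1,"tx":0,"ty":0,"tz":0,"wx":0,"wy":0,"wz":0},
])

```text
time: 24.38
tool_pos: [583.7, -274.4, 284.9]
tcp_rot: [3.141, -0.0, -1.723]
contact_force: [0.6, 0.0, -1.5]
grip_width: 39.8
```

Run:
```python
from plant import *; from h import *
o=get_obs(); need(o,[583.5,-273.8,151],-1.7223)
```

```text
t 24.38 pos [ 583.7 -274.4  284.9] rpy [ 3.1410e+00 -2.0000e-04 -1.7228e+00] F [ 0.6  0.  -1.5] w 39.8
delta mm [ -0.6   0.2 133.9] units [-0.014  0.006  3.347]
turn deg [ 0.04 -0.01 -0.03] units [ 0.007 -0.003 -0.005]
```

Request:
drive_tool([
  {"hand":1,"tx":-0.01,"ty":0,"tz":0.15,"wx":0,"wy":0,"wz":0},
  {"hand":1,"tx":0,"ty":0,"tz":0.3,"wx":0,"wy":0,"wz":0},
  {"hand":1,"tx":0,"ty":0,"tz":0.3,"wx":0,"wy":0,"wz":0},
  {"hand":1,"tx":0,"ty":0,"tz":0.3,"wx":0,"wy":0,"wz":0},
  {"hand":1,"tx":0,"ty":0,"tz":0.3,"wx":0,"wy":0,"wz":0},
  {"hand":1,"tx":0,"ty":0,"tz":0.3,"wx":0,"wy":0,"wz":0},
  {"hand":1,"tx":0,"ty":0,"tz":0.3,"wx":0,"wy":0,"wz":0},
  {"hand":1,"tx":0,"ty":0,"tz":0.3,"wx":0,"wy":0,"wz":0},
  {"hand":1,"tx":0,"ty":0,"tz":0.3,"wx":0,"wy":0,"wz":0},
  {"hand":1,"tx":0,"ty":0,"tz":0.3,"wx":0,"wy":0,"wz":0},
  {"hand":1,"tx":0,"ty":0,"tz":0.2,"wx":0,"wy":0,"wz":0},
  {"hand":1,"tx":0,"ty":0,"tz":0.15,"wx":0,"wy":0,"wz":0},
  {"hand":1,"tx":0,"ty":0,"tz":0.05,"wx":0,"wy":0,"wz":0},
  {"hand":1,"tx":0,"ty":0,"tz":0,"wx":0,"wy":0,"wz":0},
])

```text
time: 25.55
tool_pos: [583.9, -273.7, 154.2]
tcp_rot: [3.14, 0.0, -1.722]
contact_force: [0.4, 0.3, -1.0]
grip_width: 39.8
```

Request:
drive_tool([
  {"hand":1,"tx":0,"ty":0,"tz":0.03,"wx":0,"wy":0,"wz":0},
  {"hand":1,"tx":0,"ty":0,"tz":0.02,"wx":0,"wy":0,"wz":0},
  {"hand":1,"tx":0,"ty":0,"tz":0,"wx":0,"wy":0,"wz":0},
])

```text
time: 25.8
tool_pos: [584.2, -273.9, 153.0]
tcp_rot: [3.142, -0.0, -1.722]
contact_force: [0.1, -0.7, -1.8]
grip_width: 40.1
```

```bash
python3 shot.py w23
```

```text
t 25.8 pos [ 584.2 -273.9  153. ] rpy [ 3.1415e+00 -4.0000e-04 -1.7222e+00] F [ 0.1 -0.7 -1.8] w 40.1
delta mm [   4.1  104.8 -177. ] units [ 0.102  2.62  -4.425]
turn deg [ 0.   -0.02 -0.07] units [ 0.001 -0.005 -0.014]
```

View pics/w23.png

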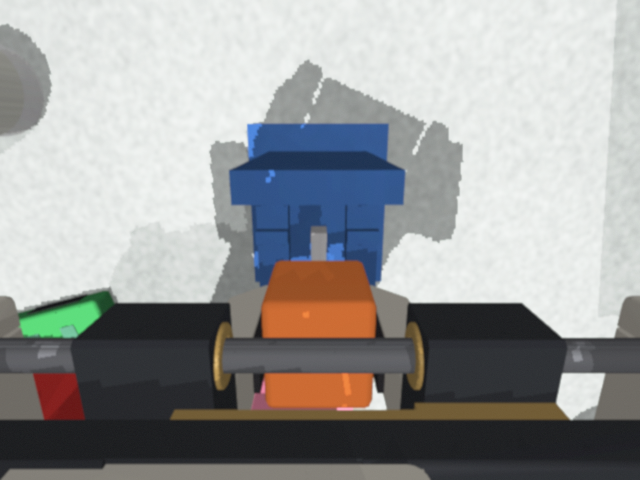

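Aligned as at pickup. I'll lower the last 2 mm or so until contact shows.

Request:
drive_tool([
  {"hand":1,"tx":0,"ty":0,"tz":0.025,"wx":0,"wy":0,"wz":0},
  {"hand":1,"tx":0,"ty":0,"tz":0.025,"wx":0,"wy":0,"wz":0},
  {"hand":1,"tx":0,"ty":0,"tz":0,"wx":0,"wy":0,"wz":0},
  {"hand":1,"tx":0,"ty":0,"tz":0,"wx":0,"wy":0,"wz":0},
])

```text
time: 26.18
tool_pos: [584.1, -273.8, 150.8]
tcp_rot: [3.141, -0.0, -1.722]
contact_force: [0.5, 0.6, 0.0]
grip_width: 39.9
```

Request:
drive_tool([
  {"hand":1,"tx":0,"ty":0,"tz":0.01,"wx":0,"wy":0,"wz":0},
  {"hand":1,"tx":0,"ty":0,"tz":0,"wx":0,"wy":0,"wz":0},
  {"hand":-0.2,"tx":0,"ty":0,"tz":0,"wx":0,"wy":0,"wz":0},
  {"hand":-0.6,"tx":0,"ty":0,"tz":0,"wx":0,"wy":0,"wz":0},
  {"hand":-1,"tx":0,"ty":0,"tz":0,"wx":0,"wy":0,"wz":0},
  {"hand":-1,"tx":0,"ty":0,"tz":0,"wx":0,"wy":0,"wz":0},
  {"hand":-1,"tx":0,"ty":0,"tz":0,"wx":0,"wy":0,"wz":0},
  {"hand":-1,"tx":0,"ty":0,"tz":0,"wx":0,"wy":0,"wz":0},
  {"hand":-1,"tx":0,"ty":0,"tz":0,"wx":0,"wy":0,"wz":0},
  {"hand":-1,"tx":0,"ty":0,"tz":0,"wx":0,"wy":0,"wz":0},
  {"hand":-1,"tx":0,"ty":0,"tz":0,"wx":0,"wy":0,"wz":0},
  {"hand":-1,"tx":0,"ty":0,"tz":0,"wx":0,"wy":0,"wz":0},
  {"hand":-1,"tx":0,"ty":0,"tz":0,"wx":0,"wy":0,"wz":0},
  {"hand":-1,"tx":0,"ty":0,"tz":0,"wx":0,"wy":0,"wz":0},
])

```text
time: 27.35
tool_pos: [584.0, -273.8, 150.1]
tcp_rot: [3.141, -0.0, -1.722]
contact_force: [-0.4, 0.4, 0.2]
grip_width: 91.6
```

```bash
python3 shot.py w24
```

```text
t 27.35 pos [ 584.  -273.8  150.1] rpy [ 3.1407e+00 -1.0000e-04 -1.7223e+00] F [-0.4  0.4  0.2] w 91.6
delta mm [   4.1  104.7 -179.8] units [ 0.101  2.618 -4.494]
turn deg [ 0.05 -0.01 -0.08] units [ 0.01  -0.001 -0.015]
```

View pics/w24.png

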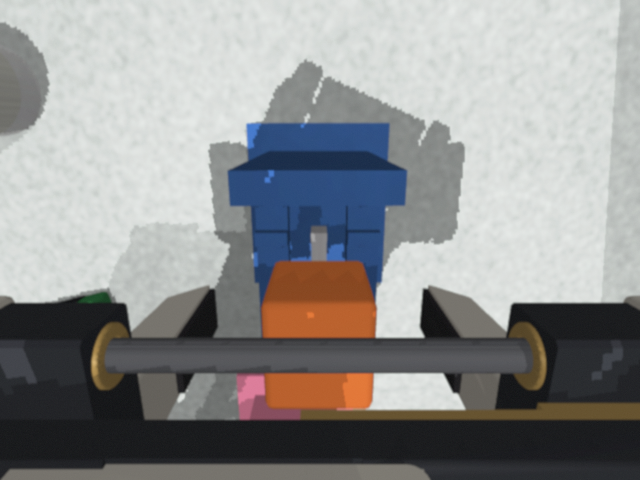

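Released: the block sits on the prongs with the fingers open and clear. I'll retreat upward, then back away.

Request:
drive_tool([
  {"hand":-1,"tx":0,"ty":0,"tz":-0.1,"wx":0,"wy":0,"wz":0},
  {"hand":-1,"tx":0,"ty":0,"tz":-0.3,"wx":0,"wy":0,"wz":0},
  {"hand":-1,"tx":0,"ty":0,"tz":-0.5,"wx":0,"wy":0,"wz":0},
  {"hand":-1,"tx":0,"ty":0,"tz":-0.6,"wx":0,"wy":0,"wz":0},
  {"hand":-1,"tx":0,"ty":0,"tz":-0.6,"wx":0,"wy":0,"wz":0},
  {"hand":-1,"tx":0.2,"ty":0,"tz":-0.6,"wx":0,"wy":0,"wz":0},
  {"hand":-1,"tx":0.4,"ty":0.2,"tz":-0.6,"wx":0,"wy":0,"wz":0},
  {"hand":-1,"tx":0.5,"ty":0.4,"tz":-0.4,"wx":0,"wy":0,"wz":0},
  {"hand":-1,"tx":0.5,"ty":0.5,"tz":-0.2,"wx":0,"wy":0,"wz":0},
  {"hand":-1,"tx":0.5,"ty":0.5,"tz":0,"wx":0,"wy":0,"wz":0},
  {"hand":-1,"tx":0.5,"ty":0.5,"tz":0,"wx":0,"wy":0,"wz":0},
  {"hand":-1,"tx":0.5,"ty":0.5,"tz":0,"wx":0,"wy":0,"wz":0},
  {"hand":-1,"tx":0.5,"ty":0.5,"tz":0,"wx":0,"wy":0,"wz":0},
  {"hand":-1,"tx":0.4,"ty":0.4,"tz":0,"wx":0,"wy":0,"wz":0},
  {"hand":-1,"tx":0.2,"ty":0.2,"tz":0,"wx":0,"wy":0,"wz":0},
  {"hand":-1,"tx":0,"ty":0,"tz":0,"wx":0,"wy":0,"wz":0},
  {"hand":-1,"tx":0,"ty":0,"tz":0,"wx":0,"wy":0,"wz":0},
])

```text
time: 28.82
tool_pos: [412.7, -417.4, 306.6]
tcp_rot: [3.141, 0.0, -1.723]
contact_force: [-0.1, 0.4, 0.5]
grip_width: 91.7
```

Run:
```python
from plant import *; from h import *
for n in('side','top'): cv2.imwrite(f'pics/{n}25.png',capture(n)[:,:,::-1])
crop('pics/top25.png','pics/top25c.png',240,130,160,160,5)
o=get_obs(); need(o,[0,0,0])
```

```text
t 28.92 pos [ 413.5 -416.7  306.4] rpy [ 3.1412e+00  3.0000e-04 -1.7211e+00] F [-0.7 -0.6  1.1] w 92.0
delta mm [-350.   471.2  306.7] units [-8.751 11.779  7.666]
```

View pics/top25c.png

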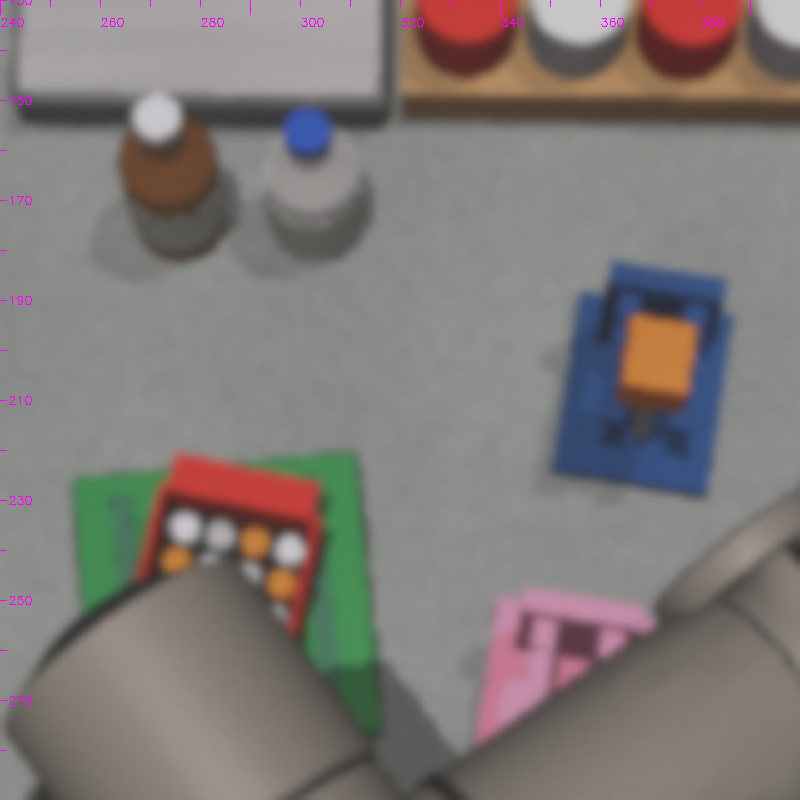

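View pics/side25.png

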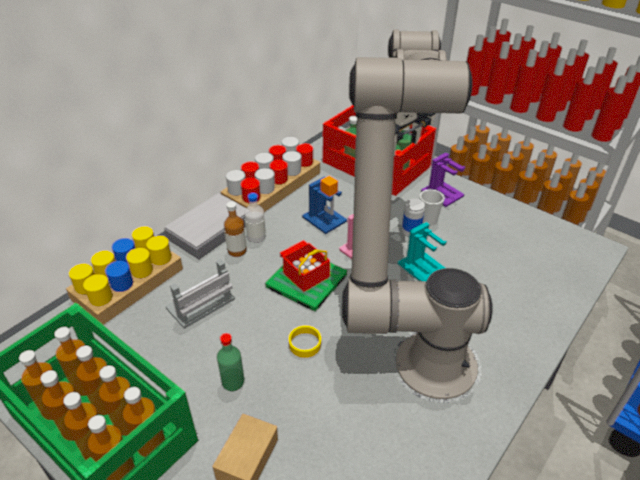

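Run:
```python
from plant import *; from h import *
T=lambda u,v:(240+u/5-.4,130+v/5-.4)
a,b=onz('top',T(175,455),94),onz('top',T(322,487),94); m=(a+b)/2; d=(a-b)[:2]; yaw=-np.arctan2(d[0],d[1]); print('bin centre',m[:2]-70*np.array([np.cos(yaw),np.sin(yaw)]),yaw)
print('hook',np.mean([onz('top',T(*q),176) for q in [(630,313),(698,322),(688,395),(621,387)]],0))
print(close_job())
```

```text
bin centre [461.70826967 -18.73867272] -0.2049463349635561
hook [ 583.9565485 -275.1850354  176.       ]
the job is handed in; nothing more can be done
None
```

The red bin now stands upright on the green pallet, unhooked, and the crate hook is back in its blue rest. I handed the job in at about 29 s of the 72 s allowed.

**What I did:** I lifted the bin by its bail so the front tipped up about 18° on the ledge, then raised it straight so the lip came off. On the pallet I set its rear foot down first, followed it down to level, and slid the hook out.

**Last checks:**
- **Bin position:** its centre is about 2–3 mm from the pallet centre: (462, -18) mm against (461, -17) mm, seen by both the top and wrist cameras. It is turned about 18° relative to the pallet.
- **Hook:** it sits about 2 mm from where it started.
- **Bottles and can:** in the last pictures the three bottles and the can look unmoved. I checked that only by eye.
- **Forces:** the readings I took never went above about 10 N.

**What disagreed:**
- **Measured heights:** heights from the side and top pair came out 4–10 mm below the given ones. Later wrist views and the first contact with the bail agreed with the given heights, so I used those.
- **Sideways pull:** about 4 N built up on the hook at 10° of tip. It went away once I moved the hook about 3–4 mm toward the stand.

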